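# Check the caddy's weight on a sprung tea balance

## Robot

A 7-joint arm with a two-finger parallel gripper is mounted at the origin on the work surface. World frame = base frame: x ahead of the robot, y to its left, z up, the work surface at z = 0. Lengths are in m, angles in rad, forces in N, time in s.
With the tool pointing down it reaches from about 0.425 to 0.95 m from the base axis. Payload 4.7 kg.
Tool frame: the origin (TCP) lies at the very end of the fingers, on their centre line; the grasp point (between the pads) lies 19 mm behind it (bot.tcp_to_grasp is the distance from the TCP to the grasp point, in m); z points along the fingers, y is the line along which they close (so a half turn about z gives the same grasp; the last joint's range is limited). The gripper opens to 87 mm and grips with 3 to 60 N. Pads are 19 mm wide; open, the fingers measure 117 mm over their backs; the gripper's body (75 mm by 190 mm) begins 51 mm behind the grasp point.
Start: joints at [-1.163, 0.469, -0.049, 1.532, 0.024, 1.141, -0.082], TCP at [0.286, 0.612, 0.223] pointing down, gripper open.
Joint ranges: [-2.59, 2.59], [-0.33, 1.99], [-1.39, 1.29], [0.1, 2.45], [-1.04, 4.18], [0.21, 1.99], [-2.66, 2.66]. Speed limits (rad/s): [2.57, 2.57, 3.14, 3.14, 3.14, 3.14, 3.14].

## Interface

Orientations are given as a unit quaternion [w, x, y, z].
In Python, from rig import bot, capture, get_calibration, job gives the robot as it stands. The module is installed in compiled form; this text tells all that it offers.
- The arm moves only by the tool jog_arm, never from a script. Its argument "increments" is a list of rows, each an object of numbers: "ax", "ay", "az": the turn, a rotation vector about the tool's x, y, z in degrees; "tx", "ty", "tz": the shift along the tool's x, y, z in cm; "hand": the opening, from 0 (shut) to 1 (fully open). A call has 1 to 12 rows; each row shifts and turns the commanded pose from where the row before left it, along the tool's axes as they then stand; what a row does not reach is not made up. A row lasts 1/8 s, in which the tool goes at most 62.5 mm and 10.7 degrees, less where a joint would pass 70% of its speed; a pose out of reach is approached as far as the arm can. A call with a gripper value outside its range is refused whole. The fingers move at their own pace and stop on an object; "grip_force" is the grip in N (left out, the last holds). Time passes only in rows, so rows that do not move let the fingers close. It gives the time, the measured TCP pose, the force, the opening and the grip force at its end, in the units of the state.
- bot.read_state(): the state, without advancing time (a new reading comes with each control period).
- capture(name): name is "scene" or "side" or "wrist"; returns the picture (400x640x3 uint8, red, green, blue); there is no depth.
- get_calibration(name): a dict with "mtx" (3x3 intrinsics, pixels), "R" (3x3) and "t" (3): a world point X has camera coordinates R X + t; the wrist camera has in their place "T_tool_cam" (4x4, takes a point from camera to tool coordinates, whose origin is the TCP and whose axes are the flange's). Camera axes: x right, y down, z forward; pixel columns grow to the right and rows downward; lengths in m; the calibration is good to about 2 mm. A picture is of the moment at which its call begins: read the wrist's pose just before it. get_calibration takes no time and is no camera call.
- job.sign_off(): hands the job in; it is judged then, once.
The state is a dict: "time": time; "joint_positions": joint angles; "joint_vel": joint speeds; "tau": joint torques, N m; "eef_pos": TCP position; "tool_rot": TCP orientation; "force": force on the tool from outside, world axes, zero at the start; "wrist_torque": the same for the moment, N m; "gripper_width": opening from 0.0 (shut) to 1.0 (fully open); "finger_force": force on a finger pad.
Only numpy, scipy, OpenCV 4.12 (cv2) and the standard library are available. Lean on these libraries where they do the work, as an engineer would, in place of code of your own. Each camera call takes 0.05 s, during which the arm holds its last target. There are 200 camera calls.

## Task

Pinch the bamboo bar of the balance's sprung tiller and with it swing the beam up off its rest until the steel pointer stands between the two prongs of the brass index, and keep it there for six seconds so that the caddy's weight can be judged. Then lower the beam gently back onto its rest with the caddy's end down, and let go of the tiller. Work by the tiller alone: do not touch the beam or what it carries, never let it slam or tip over to the other side, and leave the index and the other utensils as they are.

Things in the scene. Friction and masses are not known exactly. Their poses are not given: they have to be found in the camera images.
- stand: Fixed dark wooden balance stand: base 170 x 300 x 18 mm, post 22 x 34 mm, 168 mm high; origin at the centre of the base's underside. Its x axis is level, points from the tiller's side (the robot's) to the beam's side; y points to the caddy's end, z up. All angles below turn about this +x: by angle a, a point straight above the pivot at radius L goes to y = -L sin a, z = L cos a from the pivot.
- pivot (a point): Point on the pivot axis of beam, tiller and index, which runs along the stand's x, 150 mm above the stand's origin.
- crossbeam: Wooden balance beam, 22 x 400 x 12 mm, 0.20 kg, along the stand's y, 50 mm beyond the post (stand's +x); origin at its middle, on the pivot axis. Its z points along the steel pointer, 120 mm long from the pivot, 5 mm wide. The caddy and the counterweight sit firmly on it, on two brass pans. Not to be touched. Masses are up to a tenth off nominal.
- caddy: Red lacquered caddy, 69 mm across, 71 mm high, nominally 0.26 kg, seated firmly on the beam's pan; origin at its foot, 160 mm along +y and 11 mm above the beam's origin.
- counterweight: Steel counterweight, 54 mm across, 57 mm high, 0.25 kg, seated firmly on the other pan; origin at its foot, 160 mm along -y and 11 mm above the beam's origin.
- rocker (a joint): Beam angle, rad: 0 level, negative caddy's end down. Rests at -0.22 (start) and +0.22. Damping 0.003 N m s/rad, no friction. Top-heavy: inertia 0.017 kg m2, gravity drives it from level with 0.20 N m/rad plus 0.03 N m (unknown by +-0.04) towards the caddy's end. With the tiller held still at any angle it still falls away from balance (time constant about 0.8 s), faster with the tiller free.
- tiller (a joint): Angle of the sprung tiller relative to the beam, rad, -1 to 1, neutral 0; its angle in the stand is rocker + tiller. The spring between them, nominally 0.15 N m/rad with damping 0.010 N m s/rad, turns the beam after the tiller: moment on the beam = 0.15 x tiller. Tiller 0.04 kg. Let go, it springs back to within 0.07 of 0 (its weight makes it droop).
- grip (a point): Grip point of the tiller: middle of the free length of a level round bamboo bar, 14 mm thick, 65 mm long, parallel to the pivot axis, on the robot's side of the post. 100 mm from the pivot axis (straight above it at tiller angle 0 in the stand), 68 mm from the stand's origin towards the stand's -x. Pinch it from above, fingers closing along the stand's y; it turns between the pads.
- index (a joint): Angle of the brass index, rad, set beforehand within +-0.08; not to be moved. The pointer is on the index when rocker = index.
- fork (a point): Middle of the index's fork: two upright prongs 5 mm thick, centres 21 mm apart, 120 mm from the pivot axis, 75 mm beyond the post (25 mm beyond the pointer). The pointer's tip is to stand in line between the prongs, seen along the pivot axis.
- pointer_tip (a point): Tip of the steel pointer, on the beam, 120 mm from the pivot axis.
- tea_bowl: Bystander: black tea bowl, 116 mm across, 75 mm high, under the light-weight end of the beam. Origin at the centre of its underside; stays where it is.
- lid_rest: Bystander: green bronze lid rest, 54 mm across, 50 mm high. Origin at the centre of its underside; stays where it is.
- water_ladle_stand: Bystander: short bamboo tube, 68 mm across, 70 mm high. Origin at the centre of its underside; stays where it is.
- whisk_stand: Bystander: white ceramic whisk stand, 60 mm across, 80 mm high. Origin at the centre of its underside; stays where it is.
- waste_bowl: Bystander: copper bowl, 140 mm across, 80 mm high. Origin at the centre of its underside; stays where it is.
- scoop: Bystander: bamboo tea scoop lying flat, 180 mm long. Origin at the centre of its underside; stays where it is.

How it is judged:
On the way, in this order (a step that is already met when the one before it is completed fails the run):
1. the pointer stays on the index for six seconds (angle between the z axis of crossbeam and the z axis of fork, either way round below 0.07 rad), for 6 s.
2. the beam lies back on its rest, caddy's end down (value of joint rocker below -0.19 rad and velocity of joint rocker between -0.05 and 0.05 rad/s), for 0.3 s.
At the end, for the whole second after the job is handed in: The beam lies at rest (below 0.05 rad/s) on its caddy-side rest (beyond -0.19 rad) with the tiller released and sprung back to within 0.1 rad of its neutral angle (all of step 2 and value of joint tiller between -0.1 and 0.1 rad); the robot touches nothing.
It fails at once if the beam tips over onto its other rest (value of joint rocker above 0.2 rad).
It fails at once if the beam is slammed (over 0.7 rad/s) (velocity of joint rocker above 0.7 rad/s or velocity of joint rocker below -0.7 rad/s).
It fails at once if the robot touches the beam, its caddy, weight or pointer (contact force between any of the fingers, the arm and crossbeam above 0.3 N).
It fails at once if the index is moved (distance of fork from where it was at the start of the episode above 0.008 m).
It fails at once if a bystander is disturbed (distance of any of tea_bowl, lid_rest, water_ladle_stand, whisk_stand, waste_bowl, scoop from where it was at the start of the episode above 0.03 m).
It also fails if it takes over 64 s, if anything falls off the work surface, if the arm or the gripper's body presses on something with over 40 N, if the wrist force passes 120 N, or if a joint passes its speed limit or range.

## Working session

There is one attempt and no reset: what is moved stays moved. The work goes in short steps, Python scripts to look and compute and a tool call to move; the robot and the scene stay as the last step left them, time stands still between calls to the robot, and variables do not carry over. Pictures are saved under pics/ and viewed, at most 10 in all, crops included, and the job is handed in when it is done.

Besides the shell and the picture viewer there is one more tool, called after "Emit:" by a JSON object that holds its "fn" and its "kwargs", one argument or row to a line. jog_arm: Moves the arm, as the interface text tells. Its arguments: {"type":"object","properties":{"increments":{"type":"array"},"grip_force":{"type":"number"}},"required":["increments"]}

```bash
mkdir -p pics
python3 - <<'E'
from rig import bot,capture,get_calibration
import cv2,numpy as np
np.set_printoptions(precision=4,suppress=True)
s=bot.read_state();print(s)
for n in("scene","side"):
    im=capture(n);cv2.imwrite(f"pics/{n}0.png",im[:,:,::-1]);c=get_calibration(n);print(n,c)
print(get_calibration("wrist"))
E
```

```text
{'time': 0.0, 'joint_positions': array([-1.1629,  0.4694, -0.0486,  1.5337,  0.0241,  1.141 , -0.0823]), 'joint_vel': array([ 0.0021, -0.0011,  0.0004,  0.0003, -0.0022,  0.0006,  0.0003]), 'tau': array([ -0.0002, -50.7975,  -0.0806, -23.6164,  -0.0613,   0.0379,
         0.0002]), 'eef_pos': array([0.2853, 0.6111, 0.2215]), 'tool_rot': array([-0.0002,  0.2166,  0.9762, -0.0009]), 'force': array([-0.2217, -0.3766,  0.317 ]), 'wrist_torque': array([-0.0191, -0.0248, -0.0342]), 'finger_force': 0.0, 'gripper_width': 0.9984072505160185}
scene {'mtx': array([[410.0464,   0.    , 314.9987],
       [  0.    , 410.0464, 199.8895],
       [  0.    ,   0.    ,   1.    ]]), 'R': array([[-0.1142,  0.9932,  0.0241],
       [ 0.5438,  0.0828, -0.8351],
       [-0.8314, -0.0823, -0.5496]]), 't': array([ 0.0236, -0.1484,  1.8876])}
side {'mtx': array([[401.2882,   0.    , 322.6895],
       [  0.    , 401.2882, 192.9999],
       [  0.    ,   0.    ,   1.    ]]), 'R': array([[ 0.7419, -0.6705,  0.0042],
       [-0.5126, -0.5712, -0.6411],
       [ 0.4322,  0.4735, -0.7674]]), 't': array([-0.3726,  0.4405,  1.2775])}
{'mtx': array([[360.6779,   0.    , 317.8202],
       [  0.    , 360.6779, 201.4698],
       [  0.    ,   0.    ,   1.    ]]), 'T_tool_cam': array([[-0.0003, -0.9641, -0.2655,  0.0728],
       [ 1.    , -0.0003, -0.0001, -0.0002],
       [ 0.0001, -0.2655,  0.9641, -0.1625],
       [ 0.    ,  0.    ,  0.    ,  1.    ]])}
```

View pics/scene0.png

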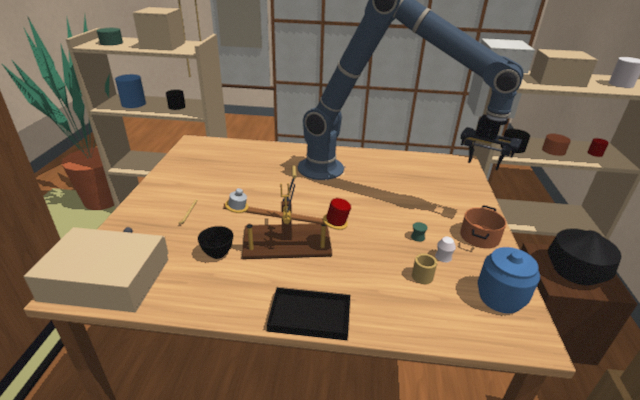

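View pics/side0.png

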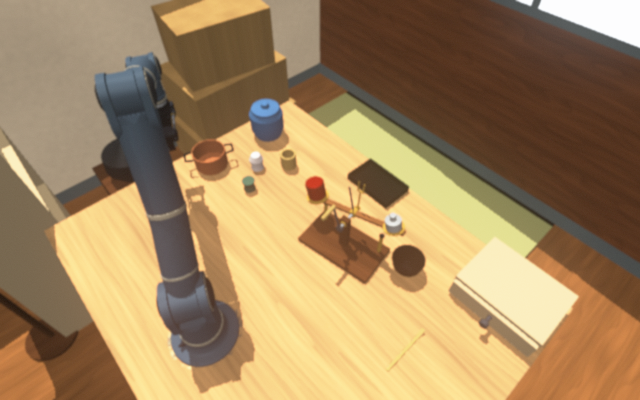

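Run:
```python
import cv2,numpy as np
a=cv2.imread("pics/scene0.png")[155:270,200:365];b=cv2.imread("pics/side0.png")[170:290,285:440]
a=cv2.resize(a,None,fx=4.8,fy=4.8,interpolation=2)
b=cv2.resize(b,None,fx=5,fy=5,interpolation=2)
cv2.imwrite("pics/a.png",a);cv2.imwrite("pics/b.png",b)
```

```text
(no output)
```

View pics/a.png

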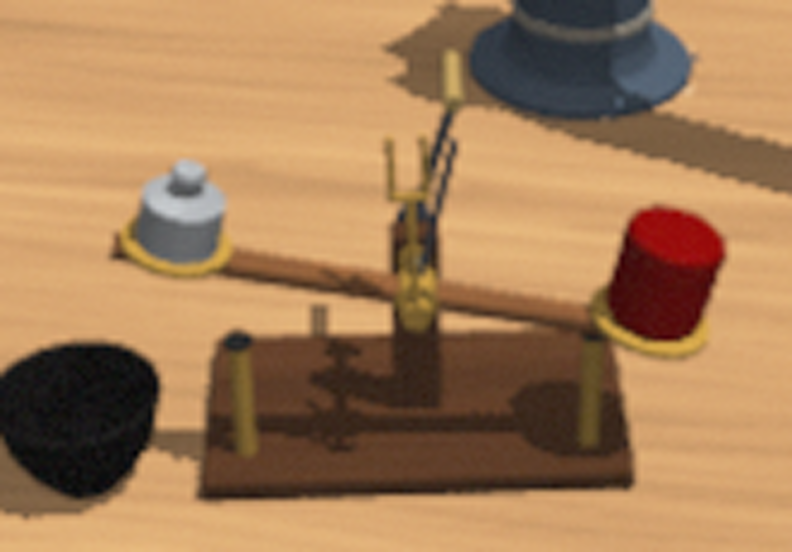

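View pics/b.png

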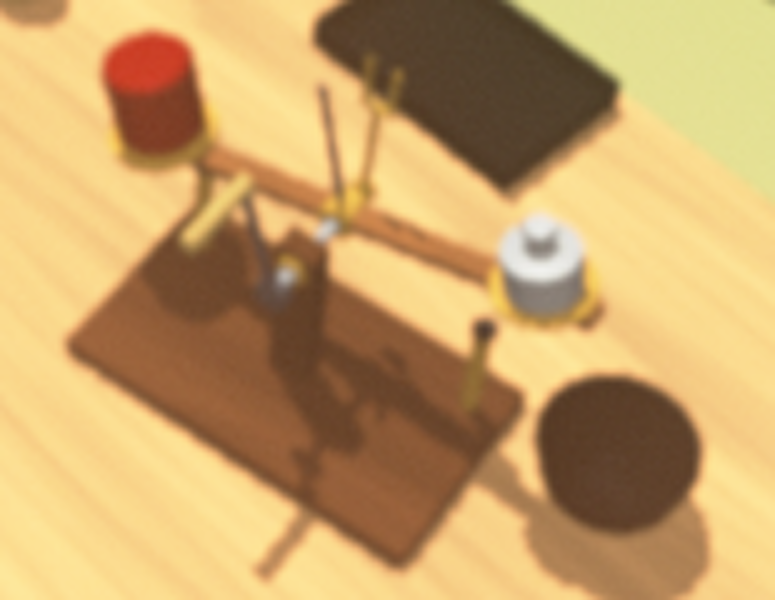

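```bash
cat > fit.py <<'E'
from rig import get_calibration
import numpy as np
from scipy.optimize import least_squares
C={n:get_calibration(n) for n in("scene","side")}
def proj(n,X):
    c=C[n];p=c["mtx"]@(c["R"]@X+c["t"]);return p[:2]/p[2]
def stand(p,P):
    c,s=np.cos(p[2]),np.sin(p[2]);return np.array([p[0]+c*P[0]-s*P[1],p[1]+s*P[0]+c*P[1],P[2]])
def rot(x,L,a,dy=0,): return np.array([x,-L*np.sin(a)+dy*np.cos(a),.15+L*np.cos(a)+dy*np.sin(a)])
E
cat > f1.py <<'E'
from fit import *
# p: x,y,yaw, tillerangle, rocker, index, lprong
S=lambda u,v:(200+u/4.8,155+v/4.8)
D=lambda u,v:(285+u/5,170+v/5)
obs=[]
b=lambda x,y:(lambda p:np.array([x,y,.018]))
for n,f,pts in[("scene",S,[(220,340,-.085,-.15),(610,332,-.085,.15),(200,487,.085,-.15),(632,480,.085,.15)]),("side",D,[(70,345,-.085,.15),(400,558,-.085,-.15),(522,402,.085,-.15)])]:
    for u,v,x,y in pts: obs.append((n,f(u,v),b(x,y)))
g=lambda p:rot(-.068,.1,p[3])
pt=lambda p:rot(.05,.12,p[4])
pl=lambda s:(lambda p:rot(.075,p[6],p[5],s*.0105))
obs+=[("scene",S(453,77),g),("side",D(218,214),g),("scene",S(453,143),pt),("side",D(323,88),pt),
("scene",S(389,142),pl(-1)),("scene",S(422,140),pl(1)),("side",D(398,71),pl(-1)),("side",D(369,58),pl(1))]
r=lambda p:np.concatenate([proj(n,stand(p,f(p)))-np.array(o) for n,o,f in obs])
s=least_squares(r,[.6,0,0,-.3,-.22,0,.13],loss="soft_l1")
np.set_printoptions(precision=4,suppress=True)
print(s.x);print(r(s.x).reshape(-1,2))
print("grip",stand(s.x,g(s.x)),"pivot",stand(s.x,[-.068,0,.15]))
E
python3 f1.py
```

```text
[ 0.5538 -0.0606  0.1709 -0.275  -0.2343  0.012   0.1311]
[[-0.9836 -1.7262]
 [ 0.349  -1.2442]
 [-1.2928 -1.2357]
 [-0.0523 -1.4992]
 [-0.9451 -3.0435]
 [-0.0361 -0.2264]
 [ 1.9307 -2.4132]
 [-0.7431 -0.0602]
 [-0.6823 -0.4803]
 [-0.0385 -0.6199]
 [ 0.1381 -1.6311]
 [-0.0994 -0.0475]
 [ 0.1288  0.235 ]
 [-0.1564  0.093 ]
 [ 0.3411 -0.3537]]
grip [ 0.4822 -0.0454  0.2462] pivot [ 0.4868 -0.0722  0.15  ]
```

Emit:
{"fn": "jog_arm", "kwargs": {
  "increments": [
    {"tz":-4.5},
    {"tz":-4.5},
    {"tz":-4.5},
    {"tx":-4.3,"ty":-2.8},
    {"tx":-4.3,"ty":-2.8},
    {"tx":-4.3,"ty":-2.8},
    {"tx":-4.3,"ty":-2.8},
    {"tx":-4.3,"ty":-2.8},
    {"tx":-4.3,"ty":-2.8},
    {},
    {},
    {"hand":1}
  ],
  "grip_force": 10
}}

```text
validation failed for argument at $.in...
```

Emit:
{"fn": "jog_arm", "kwargs": {
  "increments": [
    {"tx":-2.8,"ty":-4.9},
    {"tx":-2.8,"ty":-4.9},
    {"tx":-2.8,"ty":-4.9},
    {"tx":-2.8,"ty":-4.9},
    {"tx":-2.8,"ty":-4.9},
    {"tx":-2.8,"ty":-4.9},
    {"tx":-2.8,"ty":-4.9},
    {"az":-8.8},
    {"az":-8.8},
    {"az":-8.8},
    {"az":-8.6},
    {}
  ]
}}

```text
validation failed for argument at $.in...
```

Run:
```python
from rig import bot,capture
import cv2
s=bot.read_state();print(s['time'],s['eef_pos'],s['tool_rot'],s['force'],s['joint_positions'])
im=capture("wrist");cv2.imwrite("pics/w1.png",im[:,:,::-1])
im=capture("scene");cv2.imwrite("pics/s1.png",cv2.resize(im[155:270,200:365,::-1],None,fx=4.8,fy=4.8,interpolation=2))
```

```text
0.1 [0.28533193 0.61113017 0.22159736] [-1.48662535e-04  2.16664480e-01  9.76245725e-01 -8.75083480e-04] [-0.10766244 -0.38058968  0.26220101] [-1.1628954   0.46937262 -0.0485684   1.53357201  0.0241163   1.14100925
 -0.0823043 ]
```

View pics/w1.png

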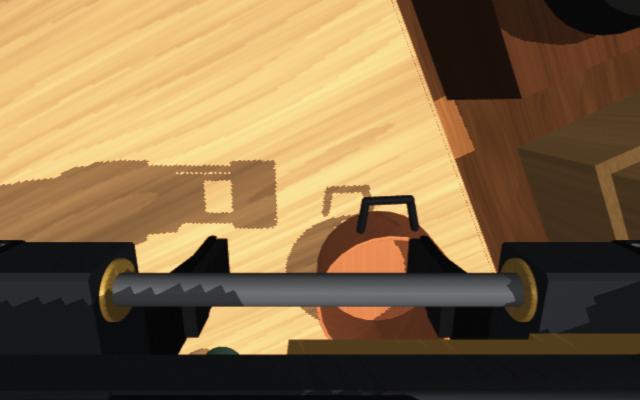

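View pics/s1.png

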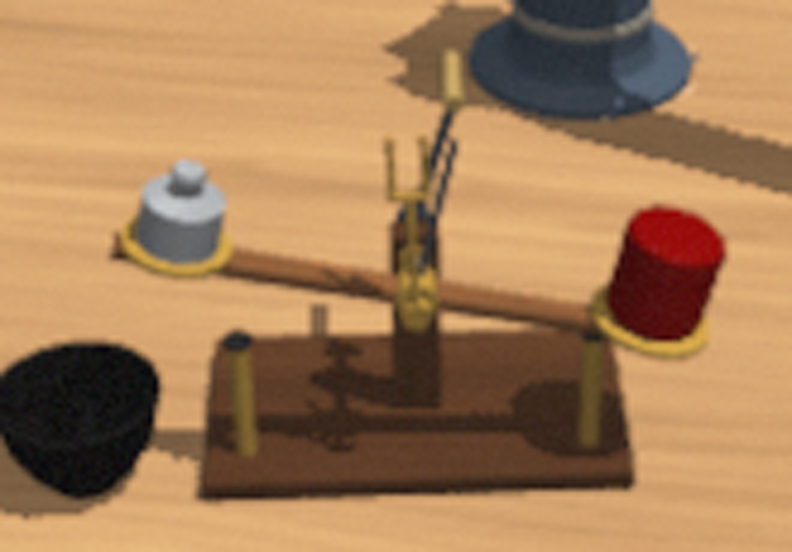

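Emit:
{"fn": "jog_arm", "kwargs": {
  "increments": [
    {"tz":-4.5},
    {"tz":-4.5},
    {"tz":-4.5},
    {"tx":-4.3,"ty":-2.8},
    {"tx":-4.3,"ty":-2.8},
    {"tx":-4.3,"ty":-2.8},
    {"tx":-4.3,"ty":-2.8},
    {"tx":-4.3,"ty":-2.8},
    {"tx":-4.3,"ty":-2.8},
    {"hand":1}
  ],
  "grip_force": 10
}}

```text
validation failed for argument at $.in...
```

Emit:
{"fn": "jog_arm", "kwargs": {
  "increments": [
    {"ax":0.0,"ay":0.0,"az":0.0,"tx":0.0,"ty":0.0,"tz":-4.5,"hand":1.0}
  ],
  "grip_force": 10
}}

```text
time: 0.32
eef_pos: [0.2845, 0.6093, 0.2635]
tool_rot: [-0.001, 0.217, 0.976, -0.005]
force: [0.5, -0.2, 0.1]
gripper_width: 1.005
finger_force: 0.0
```

Emit:
{"fn": "jog_arm", "kwargs": {
  "increments": [
    {"ax":0,"ay":0,"az":0,"tx":0,"ty":0,"tz":-4.5,"hand":1},
    {"ax":0,"ay":0,"az":0,"tx":0,"ty":0,"tz":-4.5,"hand":1},
    {"ax":0,"ay":0,"az":0,"tx":-4.3,"ty":-2.8,"tz":0,"hand":1},
    {"ax":0,"ay":0,"az":0,"tx":-4.3,"ty":-2.8,"tz":0,"hand":1},
    {"ax":0,"ay":0,"az":0,"tx":-4.3,"ty":-2.8,"tz":0,"hand":1},
    {"ax":0,"ay":0,"az":0,"tx":-4.3,"ty":-2.8,"tz":0,"hand":1},
    {"ax":0,"ay":0,"az":0,"tx":-4.3,"ty":-2.8,"tz":0,"hand":1},
    {"ax":0,"ay":0,"az":0,"tx":-4.3,"ty":-2.8,"tz":0,"hand":1},
    {"ax":0,"ay":0,"az":0,"tx":0,"ty":0,"tz":0,"hand":1}
  ]
}}

```text
time: 1.45
eef_pos: [0.4513, 0.3453, 0.3578]
tool_rot: [0.001, 0.221, 0.975, -0.001]
force: [0.1, 1.0, 0.5]
gripper_width: 0.997
finger_force: 0.0
```

Emit:
{"fn": "jog_arm", "kwargs": {
  "increments": [
    {"ax":0,"ay":0,"az":0,"tx":-2.8,"ty":-4.9,"tz":0,"hand":1},
    {"ax":0,"ay":0,"az":0,"tx":-2.8,"ty":-4.9,"tz":0,"hand":1},
    {"ax":0,"ay":0,"az":0,"tx":-2.8,"ty":-4.9,"tz":0,"hand":1},
    {"ax":0,"ay":0,"az":0,"tx":-2.8,"ty":-4.9,"tz":0,"hand":1},
    {"ax":0,"ay":0,"az":0,"tx":-2.8,"ty":-4.9,"tz":0,"hand":1},
    {"ax":0,"ay":0,"az":0,"tx":-2.8,"ty":-4.9,"tz":0,"hand":1},
    {"ax":0,"ay":0,"az":0,"tx":-2.8,"ty":-4.9,"tz":0,"hand":1},
    {"ax":0,"ay":0,"az":-8.8,"tx":0,"ty":0,"tz":0,"hand":1},
    {"ax":0,"ay":0,"az":-8.8,"tx":0,"ty":0,"tz":0,"hand":1},
    {"ax":0,"ay":0,"az":-8.8,"tx":0,"ty":0,"tz":0,"hand":1},
    {"ax":0,"ay":0,"az":-8.6,"tx":0,"ty":0,"tz":0,"hand":1},
    {"ax":0,"ay":0,"az":0,"tx":0,"ty":0,"tz":0,"hand":1}
  ]
}}

```text
time: 2.95
eef_pos: [0.4808, -0.0425, 0.3574]
tool_rot: [-0.0, -0.087, 0.996, 0.0]
force: [-0.1, 1.0, 0.4]
gripper_width: 1.001
finger_force: 0.0
```

Run:
```python
from rig import bot,capture
import cv2,numpy as np
s=bot.read_state();print(s['time'],s['eef_pos'],s['tool_rot'],s['force'],s['joint_positions'])
np.save("w2.npy",np.r_[s['eef_pos'],s['tool_rot']])
im=capture("wrist");cv2.imwrite("pics/w2.png",im[:,:,::-1])
```

```text
2.95 [ 0.48077143 -0.04254825  0.35743476] [-5.81951111e-05 -8.66953949e-02  9.96234849e-01  1.74912677e-04] [-0.10349335  1.0239237   0.35077063] [-0.35648157  0.03998399  0.37481872  1.79242868 -0.01548584  1.31213529
  1.7664335 ]
```

View pics/w2.png

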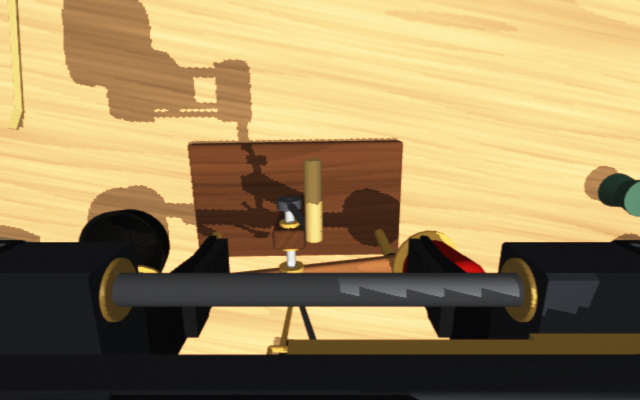

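```bash
cat > f2.py <<'E'
import fit
from fit import *
from scipy.spatial.transform import Rotation as R
w=np.load("w2.npy");c=get_calibration("wrist");T=np.eye(4);T[:3,:3]=R.from_quat(w[[4,5,6,3]]).as_matrix();T[:3,3]=w[:3]
M=np.linalg.inv(T@c["T_tool_cam"]);fit.C["wrist"]=dict(mtx=c["mtx"],R=M[:3,:3],t=M[:3,3])
exec(open("f1.py").read().split("r=lambda")[0].split("\n",1)[1].replace("u/4.8","(u+.5)/4.8-.5").replace("v/4.8","(v+.5)/4.8-.5").replace("u/5","(u+.5)/5-.5").replace("v/5","(v+.5)/5-.5"))
obs+=[("wrist",(189,142),b(-.085,-.15)),("wrist",(403,140),b(-.085,.15))]
for x,o in((-.1005,(313,161)),(-.0355,(314,243))): obs.append(("wrist",o,lambda p,x=x:rot(x,.1,p[3])))
off=lambda p,n:{"scene":p[7:9],"side":p[9:11],"wrist":p[11:13]}[n]
r0=lambda p:np.concatenate([proj(n,stand(p,f(p)))+off(p,n)-np.array(o) for n,o,f in obs])
r=lambda p:np.r_[r0(p)/.6,p[7:],(p[4]+.22)/.005]
s=least_squares(r,np.r_[.55,-.06,.17,-.27,-.22,0,.13,np.zeros(6)],loss="soft_l1")
np.set_printoptions(precision=4,suppress=True)
if __name__=="__main__":
    print(s.x);print(r0(s.x).reshape(-1,2))
    print("grip",stand(s.x,g(s.x)),"pivot",stand(s.x,[-.068,0,.15]))
    np.save("p.npy",s.x)
E
python3 f2.py
```

```text
[ 0.5611 -0.0584  0.1753 -0.2652 -0.22    0.0207  0.1359 -0.1737 -0.5025
 -1.6293  2.2156 -0.1559 -7.2727]
[[-0.7829 -0.4748]
 [ 0.8934 -0.2339]
 [-0.8827  0.3128]
 [ 0.7711 -0.2489]
 [-1.1095 -1.7211]
 [-0.0717  0.5851]
 [ 1.5682 -1.5046]
 [-0.566   0.8691]
 [-0.4335  0.6693]
 [ 0.0697  0.433 ]
 [ 0.3336 -0.3593]
 [ 0.0912 -0.1803]
 [ 0.3698  0.0322]
 [ 0.0211  0.3727]
 [ 0.4999 -0.0789]
 [-0.6584  1.1407]
 [ 1.3214  2.6926]
 [ 0.2573 -0.177 ]
 [-0.3223 -3.2828]]
grip [ 0.4896 -0.0444  0.2465] pivot [ 0.4941 -0.0702  0.15  ]
```

Emit:
{"fn": "jog_arm", "kwargs": {
  "increments": [
    {"ax":0,"ay":0,"az":0,"tx":-0.47,"ty":-0.34,"tz":3,"hand":1},
    {"ax":0,"ay":0,"az":0,"tx":0,"ty":0,"tz":4,"hand":1},
    {"ax":0,"ay":0,"az":0,"tx":0,"ty":0,"tz":3,"hand":1},
    {"ax":0,"ay":0,"az":0,"tx":0,"ty":0,"tz":2,"hand":0.8},
    {"ax":0,"ay":0,"az":0,"tx":0,"ty":0,"tz":1,"hand":0.6},
    {"ax":0,"ay":0,"az":0,"tx":0,"ty":0,"tz":0,"hand":0.5},
    {"ax":0,"ay":0,"az":0,"tx":0,"ty":0,"tz":0,"hand":0.4}
  ]
}}

```text
time: 3.88
eef_pos: [0.4866, -0.0459, 0.2284]
tool_rot: [0.001, -0.087, 0.996, 0.0]
force: [-0.3, -0.0, 1.0]
gripper_width: 0.63
finger_force: 0.0
```

Run:
```python
from rig import bot,capture
import cv2,numpy as np
s=bot.read_state();print(s['time'],s['eef_pos'],s['tool_rot'],s['force'],s['gripper_width'])
a=cv2.resize(capture("wrist")[100:300,200:440,::-1],None,fx=2,fy=2,interpolation=2)
b=capture("scene")[:,:,::-1];cv2.imwrite("pics/s3raw.png",b)
b=cv2.resize(b[130:240,220:330],(400,400),interpolation=2)
cv2.imwrite("pics/c3.png",np.hstack([a[:400,:400],b]))
```

```text
3.875 [ 0.48662157 -0.045919    0.22840483] [ 8.71241987e-04 -8.67585182e-02  9.96228990e-01  2.56306949e-05] [-0.29898306 -0.02629508  0.9880012 ] 0.6300260586927067
```

View pics/c3.png

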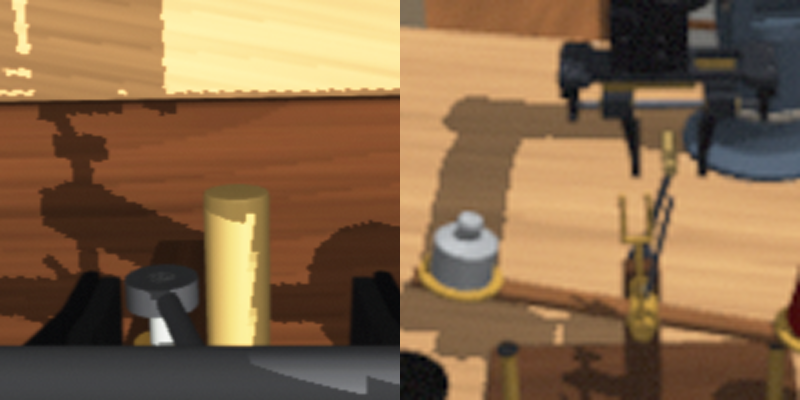

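Emit:
{"fn": "jog_arm", "kwargs": {
  "increments": [
    {"ax":0,"ay":0,"az":0,"tx":0.4,"ty":0,"tz":0,"hand":0.3},
    {"ax":0,"ay":0,"az":0,"tx":0,"ty":0,"tz":0,"hand":0.2},
    {"ax":0,"ay":0,"az":0,"tx":0,"ty":0,"tz":0,"hand":0},
    {"ax":0,"ay":0,"az":0,"tx":0,"ty":0,"tz":0,"hand":0},
    {"ax":0,"ay":0,"az":0,"tx":0,"ty":0,"tz":0,"hand":0},
    {"ax":0,"ay":0,"az":0,"tx":0,"ty":0,"tz":0,"hand":0},
    {"ax":0,"ay":0,"az":0,"tx":0,"ty":0,"tz":0,"hand":0}
  ]
}}

```text
time: 4.85
eef_pos: [0.482, -0.0466, 0.2276]
tool_rot: [-0.0, -0.087, 0.996, 0.0]
force: [-0.6, 0.7, 2.3]
gripper_width: 0.153
finger_force: 10.0
```

```bash
cat > tr.py <<'E'
from fit import *
from rig import bot,capture
import cv2
P=np.load("p.npy")
def red(im):
    im=im.astype(float);w=np.clip(im[:,:,0]-1.6*im[:,:,1]-20,0,40);w[:160]=0;w[270:]=0;w[:,:310]=0;w[:,380:]=0
    # saturated red only
    m=(im[:,:,1]<.35*im[:,:,0])&(im[:,:,0]>70);w=w*cv2.dilate(m.astype(np.uint8),np.ones((3,3)))
    k,l,st,_=cv2.connectedComponentsWithStats((w>0).astype(np.uint8))
    i=1+np.argmax(st[1:,4]);w=w*(l==i)
    ys,xs=np.mgrid[:400,:640];return np.array([(w*xs).sum(),(w*ys).sum()])/w.sum(),w.sum()/40
def cad(a):
    y,z=.16,.0465
    return proj("scene",stand(P,np.array([.05,y*np.cos(a)-z*np.sin(a),.15+y*np.sin(a)+z*np.cos(a)])))
A=np.linspace(-.3,.3,121);V=np.array([cad(a)[1] for a in A])
def theta(e):
    q=stand(P,[-.068,0,.15]);yv=np.array([-np.sin(P[2]),np.cos(P[2])])
    return -np.arctan2((e[:2]-q[:2])@yv,e[2]+.019-.15),np.hypot((e[:2]-q[:2])@yv,e[2]+.019-.15)
try: V0=float(np.load("v0.npy"))
except Exception: V0=0
def meas(n):
    out=[]
    for _ in range(n):
        t=bot.read_state()["time"];c,s=red(capture("scene"));out.append((t,float(np.interp(-(c[1]-V0),-V,A)),c[0],c[1],s))
    return np.array(out)
E
python3 - <<'E'
from tr import *
np.set_printoptions(precision=4,suppress=True)
s=bot.read_state();print(s['eef_pos'],s['force'],s['gripper_width'],s['finger_force'],theta(s['eef_pos']))
m=meas(4);print(m);print(cad(-.22),cad(0))
np.save("v0.npy",m[:,3].mean()-cad(-.22)[1])
E
```

```text
[ 0.482  -0.0466  0.2276] [-0.565   0.7253  2.3061] 0.15283789308646298 9.996313601732254 (np.float64(-0.2570213212794924), np.float64(0.09986240021752871))
[[  4.85    -0.1634 338.9325 211.0314 427.35  ]
 [  4.9     -0.1616 339.0938 210.9537 420.18  ]
 [  4.95    -0.1636 339.1016 211.0372 418.8   ]
 [  5.      -0.1616 339.108  210.9536 418.615 ]]
[338.3592 213.4424] [337.0019 204.0905]
```

Emit:
{"fn": "jog_arm", "kwargs": {
  "increments": [
    {"ax":0,"ay":0,"az":0,"tx":0,"ty":-0.65,"tz":-0.15,"hand":0},
    {"ax":0,"ay":0,"az":0,"tx":0,"ty":-0.64,"tz":-0.1,"hand":0},
    {"ax":0,"ay":0,"az":0,"tx":0,"ty":-0.65,"tz":-0.06,"hand":0},
    {"ax":0,"ay":0,"az":0,"tx":0,"ty":-0.6,"tz":-0.02,"hand":0},
    {"ax":0,"ay":0,"az":0,"tx":0,"ty":0,"tz":0,"hand":0}
  ]
}}

```text
time: 5.68
eef_pos: [0.4868, -0.0724, 0.231]
tool_rot: [0.0, -0.086, 0.996, -0.0]
force: [0.3, 0.8, 1.8]
gripper_width: 0.155
finger_force: 10.0
```

```bash
cat > m.py <<'E'
from tr import *
import sys
np.set_printoptions(precision=4,suppress=True)
s=bot.read_state();print(s['eef_pos'],s['force'],theta(s['eef_pos']))
m=meas(int(sys.argv[1]));print(m[:,:2])
if len(m)>2: print("vel",np.polyfit(m[:,0],m[:,1],1)[0],"mean",m[:,1].mean())
E
python3 m.py 3
```

```text
[ 0.4868 -0.0724  0.231 ] [0.3081 0.7866 1.8334] (np.float64(0.008870312222463957), np.float64(0.09995842877337516))
[[ 5.675  -0.2209]
 [ 5.725  -0.2203]
 [ 5.775  -0.2217]]
vel -0.007919200261756267 mean -0.22094870755798987
```

Emit:
{"fn": "jog_arm", "kwargs": {
  "increments": [
    {"ax":0,"ay":0,"az":0,"tx":0,"ty":-0.2,"tz":0,"hand":0},
    {"ax":0,"ay":0,"az":0,"tx":0,"ty":-0.2,"tz":0.01,"hand":0},
    {"ax":0,"ay":0,"az":0,"tx":0,"ty":-0.2,"tz":0.01,"hand":0},
    {"ax":0,"ay":0,"az":0,"tx":0,"ty":-0.2,"tz":0.02,"hand":0},
    {"ax":0,"ay":0,"az":0,"tx":0,"ty":0,"tz":0,"hand":0}
  ]
}}

```text
time: 6.45
eef_pos: [0.488, -0.0797, 0.2304]
tool_rot: [0.0, -0.087, 0.996, -0.0]
force: [2.4, 2.0, 1.1]
gripper_width: 0.155
finger_force: 10.0
```

```bash
python3 m.py 3
```

```text
[ 0.488  -0.0797  0.2304] [2.426  2.0149 1.1199] (np.float64(0.08284947845566284), np.float64(0.09976008736022517))
[[ 6.45   -0.2196]
 [ 6.5    -0.2187]
 [ 6.55   -0.2217]]
vel -0.0213928689862661 mean -0.22002284552547513
```

Emit:
{"fn": "jog_arm", "kwargs": {
  "increments": [
    {"ax":0,"ay":0,"az":0,"tx":0,"ty":-0.2,"tz":0.02,"hand":0},
    {"ax":0,"ay":0,"az":0,"tx":0,"ty":-0.2,"tz":0.02,"hand":0},
    {"ax":0,"ay":0,"az":0,"tx":0,"ty":-0.2,"tz":0.03,"hand":0},
    {"ax":0,"ay":0,"az":0,"tx":0,"ty":-0.2,"tz":0.03,"hand":0},
    {"ax":0,"ay":0,"az":0,"tx":0,"ty":0,"tz":0,"hand":0}
  ]
}}

```text
time: 7.22
eef_pos: [0.4893, -0.0877, 0.2295]
tool_rot: [0.0, -0.087, 0.996, -0.0]
force: [3.1, 1.2, 1.4]
gripper_width: 0.155
finger_force: 10.0
```

```bash
python3 m.py 3
```

```text
[ 0.4893 -0.0877  0.2295] [3.0912 1.2123 1.3727] (np.float64(0.1646091366039563), np.float64(0.09981838986805397))
[[ 7.225  -0.2212]
 [ 7.275  -0.2204]
 [ 7.325  -0.2218]]
vel -0.005886401778453576 mean -0.22115441933854774
```

Emit:
{"fn": "jog_arm", "kwargs": {
  "increments": [
    {"ax":0,"ay":0,"az":0,"tx":0,"ty":-0.2,"tz":0.03,"hand":0},
    {"ax":0,"ay":0,"az":0,"tx":0,"ty":-0.2,"tz":0.04,"hand":0},
    {"ax":0,"ay":0,"az":0,"tx":0,"ty":-0.2,"tz":0.04,"hand":0},
    {"ax":0,"ay":0,"az":0,"tx":0,"ty":-0.2,"tz":0.05,"hand":0},
    {"ax":0,"ay":0,"az":0,"tx":0,"ty":0,"tz":0,"hand":0}
  ]
}}

```text
time: 8.0
eef_pos: [0.4906, -0.0955, 0.2278]
tool_rot: [0.0, -0.087, 0.996, -0.0]
force: [2.6, 2.4, 1.2]
gripper_width: 0.154
finger_force: 10.0
```

```bash
python3 m.py 3
```

```text
[ 0.4906 -0.0955  0.2278] [2.5511 2.4217 1.218 ] (np.float64(0.24637839233094702), np.float64(0.09977339638909885))
[[ 8.     -0.2206]
 [ 8.05   -0.2208]
 [ 8.1    -0.221 ]]
vel -0.004924364977801409 mean -0.22079634231061718
```

Emit:
{"fn": "jog_arm", "kwargs": {
  "increments": [
    {"ax":0,"ay":0,"az":0,"tx":0,"ty":-0.2,"tz":0.05,"hand":0},
    {"ax":0,"ay":0,"az":0,"tx":0,"ty":-0.2,"tz":0.06,"hand":0},
    {"ax":0,"ay":0,"az":0,"tx":0,"ty":-0.2,"tz":0.06,"hand":0},
    {"ax":0,"ay":0,"az":0,"tx":0,"ty":-0.2,"tz":0.07,"hand":0},
    {"ax":0,"ay":0,"az":0,"tx":0,"ty":0,"tz":0,"hand":0}
  ]
}}

```text
time: 8.78
eef_pos: [0.4919, -0.1034, 0.2253]
tool_rot: [-0.0, -0.087, 0.996, -0.0]
force: [3.2, 2.0, 0.8]
gripper_width: 0.157
finger_force: 10.0
```

```bash
python3 m.py 3
```

```text
[ 0.4919 -0.1034  0.2253] [3.1857 2.0373 0.7639] (np.float64(0.3296226918484456), np.float64(0.09962470054247291))
[[ 8.775  -0.2203]
 [ 8.825  -0.2212]
 [ 8.875  -0.2198]]
vel 0.004899072617054719 mean -0.2204109406900162
```

Emit:
{"fn": "jog_arm", "kwargs": {
  "increments": [
    {"ax":0,"ay":0,"az":0,"tx":0,"ty":-0.2,"tz":0.06,"hand":0},
    {"ax":0,"ay":0,"az":0,"tx":0,"ty":-0.2,"tz":0.07,"hand":0},
    {"ax":0,"ay":0,"az":0,"tx":0,"ty":-0.2,"tz":0.08,"hand":0},
    {"ax":0,"ay":0,"az":0,"tx":0,"ty":-0.2,"tz":0.08,"hand":0}
  ]
}}

```text
time: 9.43
eef_pos: [0.4932, -0.1112, 0.2224]
tool_rot: [-0.0, -0.087, 0.996, 0.0]
force: [1.9, 1.3, 1.6]
gripper_width: 0.155
finger_force: 10.0
```

```bash
python3 m.py 3
```

```text
[ 0.4932 -0.1112  0.2224] [1.8845 1.308  1.6426] (np.float64(0.41430553888897376), np.float64(0.09982609242016345))
[[ 9.425  -0.22  ]
 [ 9.475  -0.2191]
 [ 9.525  -0.2197]]
vel 0.003086366970311727 mean -0.21957520461186267
```

Emit:
{"fn": "jog_arm", "kwargs": {
  "increments": [
    {"ax":0,"ay":0,"az":0,"tx":0,"ty":-0.19,"tz":0.08,"hand":0},
    {"ax":0,"ay":0,"az":0,"tx":0,"ty":-0.19,"tz":0.09,"hand":0},
    {"ax":0,"ay":0,"az":0,"tx":0,"ty":-0.19,"tz":0.1,"hand":0},
    {"ax":0,"ay":0,"az":0,"tx":0,"ty":-0.19,"tz":0.1,"hand":0}
  ]
}}

```text
time: 10.07
eef_pos: [0.4945, -0.1187, 0.2187]
tool_rot: [-0.0, -0.087, 0.996, 0.0]
force: [1.4, 1.7, 2.6]
gripper_width: 0.153
finger_force: 10.0
```

```bash
python3 m.py 3
```

```text
[ 0.4945 -0.1187  0.2187] [1.3909 1.7107 2.5643] (np.float64(0.49907395887574946), np.float64(0.09986941960409045))
[[10.075  -0.1621]
 [10.125  -0.1526]
 [10.175  -0.1355]]
vel 0.26605113507665157 mean -0.15006848424830468
```

```bash
cat > mpc.py <<'E'
from tr import *
import sys,json
from scipy.optimize import least_squares,minimize
np.set_printoptions(precision=4,suppress=True)
H=json.load(open("h.json"))  # th:[[t,theta]..] knots, me:[[t,a]..], fit from t0
IN,DT=.017,.005
def sim(a,v,t,t1,th,m,kk=.2,k=.15):
    out=[]
    T=np.arange(t,t1+DT/2,DT);Q=th(T);dQ=np.gradient(Q,DT)
    for q,d in zip(Q,dQ):
        out.append((a,v));acc=(kk*np.sin(a)-m+k*(q-a)-.003*v+.01*(d-v))/IN
        v+=acc*DT;a+=v*DT
        if a<-.22:a,v=-.22,max(v,0)
    return T,np.array(out)
def fitm():
    K=np.array(H["th"]);M=np.array(H["me"]);th=lambda T:np.interp(T,K[:,0],K[:,1])
    t0=H["t0"];M=M[M[:,0]>=t0]
    def r(p):
        T,o=sim(p[0],p[1],t0,M[-1,0]+.06,th,p[2],p[3])
        return np.r_[(np.interp(M[:,0],T,o[:,0])-M[:,1])/.0015,(p[2]-H["m"])/H["sm"],(p[3]-.2)/.01,(p[0]-H["a0"])/H["s0"],(p[1]-H["v0"])/H["s0"]/2]
    s=least_squares(r,[H["a0"],H["v0"],H["m"],.2],x_scale=[.01,.1,.01,.1]);return s.x,r(s.x)[:len(M)]*.0015,th
E
cat > go.py <<'E'
# usage: go.py nmeas target nrows  ; appends measurements, fits, plans
from mpc import *
import mpc
n,tgt,nr=int(sys.argv[1]),float(sys.argv[2]),int(sys.argv[3])
dmax=float(sys.argv[4]) if len(sys.argv)>4 else .1
if n:
    s=bot.read_state();th0=theta(s["eef_pos"])[0]
    if s["time"]>H["th"][-1][0]+.01: print("WARN knots")
    H["th"][-1][1]=th0
    M=meas(n);H["me"]+=M[:,:2].tolist();t=bot.read_state()["time"];H["th"].append([t,th0]);json.dump(H,open("h.json","w"));print(M[:,:2].ravel())
p,res,th=fitm();t=H["th"][-1][0];q0=H["th"][-1][1]
T,o=sim(p[0],p[1],H["t0"],t,th,p[2],p[3]);a,v=o[-1];m,kk=p[2],p[3]
eq=lambda a:a+(m-kk*np.sin(a))/.15
print("fit",p,"res",res,"now t",t,"a",a,"v",v,"theta",q0,"eq",eq(tgt))
LAG=.05
def traj(u):
    kn=t+LAG+.125*np.arange(nr+1);f=lambda T:np.interp(T,np.r_[kn,kn[-1]+.3],np.r_[q0,u,u[-1]]);return sim(a,v,t,kn[-1]+.3,f,m,kk)
def cost(u):
    T,o=traj(u);d=np.diff(np.r_[q0,u]);w=np.linspace(.1,1,len(T))
    return ((o[:,0]-tgt)**2*w).mean()*100+40*(o[-1,0]-tgt)**2+30*(o[-1,1])**2+.3*(d**2).sum()+1*(u[-1]-eq(tgt))**2
b=minimize(cost,np.linspace(q0,eq(tgt),nr+1)[1:],bounds=[(-.3,.75)]*nr,constraints=[dict(type="ineq",fun=lambda u:dmax-np.abs(np.diff(np.r_[q0,u])))],method="SLSQP")
u=b.x;T,o=traj(u);print("u",u,"maxv",np.abs(o[:,1]).max());print("traj",o[::25].ravel())
L=.1;e=bot.read_state()["eef_pos"];q=np.r_[q0,u]
print("ty cm",np.round(-10*np.diff(np.sin(q)),2));print("tz cm",np.round(-10*np.diff(np.cos(q)),2))
json.dump([t,list(u)],open("plan.json","w"))
E
cat > step.py <<'E'
# record that k rows of plan were executed
import json,sys
from rig import bot
H=json.load(open("h.json"));t,u=json.load(open("plan.json"));k=int(sys.argv[1]);e=bot.read_state()["time"]
H["th"].append([t+.05,H["th"][-1][1]])
for i in range(k): H["th"].append([min(t+.05+.125*(i+1),e+.001*(i-k+1)),u[i]])
json.dump(H,open("h.json","w"))
E
python3 - <<'E'
import json
json.dump(dict(t0=9.425,a0=-.22,v0=0,s0=.002,m=.05,sm=.02,th=[[9.425,.414],[9.575,.414],[9.625,.414],[9.75,.435],[9.875,.457],[10.0,.478],[10.125,.499],[10.225,.499]],me=[[9.425,-.22],[9.475,-.2191],[9.525,-.2197],[10.075,-.1621],[10.125,-.1526],[10.175,-.1355]]),open("h.json","w"))
E
python3 go.py 0 .015 6
```

```text
fit [-0.2198  0.0008  0.05    0.1975] res [ 0.0002 -0.0005  0.0006 -0.0028  0.0017  0.0006] now t 10.225 a -0.11672356648556627 v 0.3818466279370406 theta 0.499 eq 0.32860850078169707
u [0.399  0.299  0.199  0.1442 0.2442 0.3442] maxv 0.4398393595561441
traj [-0.1167  0.3818 -0.0638  0.4397 -0.0111  0.3908  0.0299  0.2569  0.0496
  0.0635  0.0462 -0.0814  0.0344 -0.0889  0.0266 -0.0453  0.0226 -0.0215]
ty cm [ 0.9   0.94  0.97  0.54 -0.98 -0.96]
tz cm [-0.43 -0.34 -0.25 -0.09  0.19  0.29]
```

```bash
python3 go.py 0 .01 6 .18
```

```text
fit [-0.2198  0.0008  0.05    0.1975] res [ 0.0002 -0.0005  0.0006 -0.0028  0.0017  0.0006] now t 10.225 a -0.11672356648556627 v 0.3818466279370406 theta 0.499 eq 0.3301912886584445
u [0.3427 0.2422 0.2207 0.2528 0.3    0.3356] maxv 0.4277397826462471
traj [-0.1167  0.3818 -0.0648  0.4107 -0.0203  0.2955  0.0065  0.1455  0.0165
  0.0313  0.0163 -0.022   0.013  -0.0253  0.0109 -0.0118  0.0099 -0.0049]
ty cm [ 1.42  0.96  0.21 -0.31 -0.45 -0.34]
tz cm [-0.64 -0.29 -0.05  0.08  0.13  0.11]
```

Emit:
{"fn": "jog_arm", "kwargs": {
  "increments": [
    {"ax":0,"ay":0,"az":0,"tx":0,"ty":1.42,"tz":-0.64,"hand":0},
    {"ax":0,"ay":0,"az":0,"tx":0,"ty":0.96,"tz":-0.29,"hand":0},
    {"ax":0,"ay":0,"az":0,"tx":0,"ty":0.21,"tz":-0.05,"hand":0}
  ]
}}

```text
time: 10.6
eef_pos: [0.4896, -0.0926, 0.2289]
tool_rot: [-0.0, -0.088, 0.996, -0.0]
force: [0.6, -1.2, 1.0]
gripper_width: 0.156
finger_force: 10.0
```

```bash
python3 step.py 3; python3 go.py 2 .01 6 .18;tail -c 500 h.json
```

```text
[10.6   -0.024 10.65  -0.029]
fit [-0.2196  0.0033  0.057   0.1652] res [ 0.0004 -0.0002  0.001  -0.0025  0.0012 -0.0008 -0.0012  0.0017] now t 10.7 a -0.03297607836497396 v -0.14510230178912384 theta 0.21383145509253493 eq 0.3788181431226471
u [0.3938 0.5738 0.5658 0.4088 0.3124 0.35  ] maxv 0.2450437593392981
traj [-0.033  -0.1451 -0.0588 -0.2189 -0.0787 -0.0737 -0.0721  0.1503 -0.0447
  0.2443 -0.0178  0.1776 -0.0021  0.0952  0.0077  0.0607  0.0129  0.0249]
ty cm [-1.72 -1.59  0.07  1.39  0.9  -0.36]
tz cm [ 0.54  0.84 -0.04 -0.73 -0.34  0.12]
: -0.22, "v0": 0, "s0": 0.002, "m": 0.05, "sm": 0.02, "th": [[9.425, 0.414], [9.575, 0.414], [9.625, 0.414], [9.75, 0.435], [9.875, 0.457], [10.0, 0.478], [10.125, 0.499], [10.225, 0.499], [10.275, 0.499], [10.4, 0.3427447543879822], [10.525, 0.24221451692591], [10.6, 0.21383145509253493], [10.7, 0.21383145509253493]], "me": [[9.425, -0.22], [9.475, -0.2191], [9.525, -0.2197], [10.075, -0.1621], [10.125, -0.1526], [10.175, -0.1355], [10.6, -0.024019039287649074], [10.65, -0.029008039717340985]]}
```

```bash
sed -i 's/LAG=.05/LAG=.015/' go.py; sed -i 's/t+\.05/t+.015/g' step.py
python3 - <<'E'
import json
H=json.load(open("h.json"));L=.015
H["th"]=[[9.425,.414],[9.575+L,.414],[9.7+L,.435],[9.825+L,.457],[9.95+L,.478],[10.075+L,.499],[10.225+L,.499],[10.35+L,.3427],[10.475+L,.2422],[10.6+L,.214],[10.7,.214]]
json.dump(H,open("h.json","w"))
E
python3 go.py 0 .01 6 .18
```

```text
fit [-0.2197  0.001   0.0522  0.1902] res [ 0.0003 -0.0005  0.0005 -0.0027  0.0018  0.0006 -0.0021  0.0019] now t 10.7 a -0.031156639684024903 v -0.1071201992438991 theta 0.214 eq 0.34503021332953304
u [0.394  0.512  0.4338 0.3324 0.2927 0.3323] maxv 0.16806779466879018
traj [-0.0312 -0.1071 -0.0461 -0.0901 -0.048   0.0694 -0.0315  0.1633 -0.0116
  0.1382  0.0012  0.0664  0.0067  0.0359  0.0103  0.0214  0.012   0.0064]
ty cm [-1.72 -1.06  0.7   0.94  0.38 -0.38]
tz cm [ 0.54  0.52 -0.36 -0.38 -0.12  0.12]
```

Emit:
{"fn": "jog_arm", "kwargs": {
  "increments": [
    {"ax":0,"ay":0,"az":0,"tx":0,"ty":-1.72,"tz":0.54,"hand":0},
    {"ax":0,"ay":0,"az":0,"tx":0,"ty":-1.06,"tz":0.52,"hand":0},
    {"ax":0,"ay":0,"az":0,"tx":0,"ty":0.7,"tz":-0.36,"hand":0},
    {"ax":0,"ay":0,"az":0,"tx":0,"ty":0.94,"tz":-0.38,"hand":0}
  ]
}}

```text
time: 11.2
eef_pos: [0.4918, -0.104, 0.2255]
tool_rot: [-0.001, -0.087, 0.996, -0.0]
force: [0.2, -1.0, -0.5]
gripper_width: 0.158
finger_force: 10.0
```

```bash
python3 step.py 4; python3 go.py 2 .01 6 .15
```

```text
[11.2     0.0163 11.25    0.032 ]
fit [-0.2191  0.0054  0.0501  0.202 ] res [ 0.0009  0.0003  0.0014 -0.0041  0.0001 -0.0014 -0.0013  0.004   0.0025
 -0.0028] now t 11.3 a 0.039412739917158185 v 0.20299511184182525 theta 0.33478577368192125 eq 0.3304176460601855
u [0.2811 0.2482 0.2283 0.1822 0.1537 0.134 ] maxv 0.9330771358306381
traj [ 0.0394  0.203   0.0625  0.1566  0.0772  0.0797  0.0815 -0.0085  0.0729
 -0.1325  0.0466 -0.2859 -0.0002 -0.4597 -0.0695 -0.6414 -0.162  -0.8342]
ty cm [0.51 0.32 0.19 0.45 0.28 0.2 ]
tz cm [-0.16 -0.09 -0.05 -0.09 -0.05 -0.03]
```

```bash
python3 - <<'E'
s=open("mpc.py").read()
s=s.replace("th,p[2],p[3])","th,p[2],p[3],p[4])").replace('(p[3]-.2)/.01','(p[3]-.2)/.02,(p[4]-.15)/.03').replace('H["m"],.2]','H["m"],.2,.15]').replace(".01,.1]",".01,.1,.1]")
open("mpc.py","w").write(s)
s=open("go.py").read()
s=s.replace("th,p[2],p[3])","th,p[2],p[3],p[4])").replace("m,kk=p[2],p[3]","m,kk,k=p[2],p[3],p[4]").replace("/.15","/k").replace("f,m,kk)","f,m,kk,k)")
i=s.index("def cost");j=s.index("u=b.x;")
s=s[:i]+'''def cost(u):
    T,o=traj(u);d=np.diff(np.r_[q0,u]);i=slice(None,None,5);w=np.linspace(.3,1,len(T))[i]
    return np.r_[(o[i,0]-tgt)*w*2,(o[-1,0]-tgt)*6,o[-1,1]*5,.5*d,(u[-1]-eq(tgt)),20*np.maximum(np.abs(d)-dmax,0),20*np.maximum(np.abs(o[i,1])-.4,0)]
b=least_squares(cost,np.linspace(q0,eq(tgt),nr+1)[1:],bounds=(-.3,.75))
'''+s[j:]
open("go.py","w").write(s)
E
python3 go.py 0 .01 6 .18
```

```text
fit [-0.2196  0.0022  0.0468  0.1844  0.1396] res [ 0.0004 -0.0003  0.0008 -0.0028  0.0014 -0.0002 -0.0026  0.0029  0.0031
 -0.0029] now t 11.3 a 0.0387561428545937 v 0.19055738420561716 theta 0.33478577368192125 eq 0.33200296750274927
u [0.1548 0.1912 0.2975 0.372  0.3819 0.3363] maxv 0.19055738420561716
traj [ 0.0388  0.1906  0.0548  0.0337  0.0483 -0.1105  0.0315 -0.1356  0.0174
 -0.0818  0.0114 -0.0204  0.0104 -0.0078  0.0094 -0.006   0.0089 -0.0015]
ty cm [ 1.74 -0.36 -1.03 -0.7  -0.09  0.43]
tz cm [-0.44  0.06  0.26  0.24  0.04 -0.16]
```

Run:
```python
import mpc
from mpc import *
for I in(.011,.013,.015,.017,.019):
    mpc.IN=I;p,r,_=fitm();print(I,p,r,(r**2).sum()*1e6)
K0=[list(k) for k in H["th"]]
for d in(-.04,-.02,.02):
    mpc.IN=.017;H["th"]=[[a+d,b] for a,b in K0];p,r,_=fitm();print(d,p,r,(r**2).sum()*1e6)
```

```text
0.011 [-0.2194  0.0019  0.0395  0.1748  0.1227] [ 0.0006 -0.0002  0.0005 -0.0043  0.0014  0.0016 -0.0009  0.0009  0.0019
 -0.0017] 31.838314012024785
0.013 [-0.2195  0.002   0.0419  0.1778  0.1281] [ 0.0005 -0.0002  0.0006 -0.0037  0.0013  0.0008 -0.0016  0.0018  0.0024
 -0.0022] 32.55613430696391
0.015 [-0.2195  0.0021  0.0443  0.181   0.1338] [ 0.0005 -0.0002  0.0007 -0.0032  0.0013  0.0002 -0.0021  0.0024  0.0027
 -0.0026] 37.06949916983991
0.017 [-0.2196  0.0022  0.0468  0.1844  0.1396] [ 0.0004 -0.0003  0.0008 -0.0028  0.0014 -0.0002 -0.0026  0.0029  0.0031
 -0.0029] 43.05315050681907
0.019 [-0.2196  0.0022  0.0493  0.1877  0.1454] [ 0.0004 -0.0003  0.0008 -0.0024  0.0014 -0.0006 -0.003   0.0033  0.0033
 -0.0031] 49.471136282658215
-0.04 [-0.2198 -0.0017  0.061   0.2577  0.1849] [ 0.0002 -0.0007 -0.0002 -0.0034  0.0027  0.0036 -0.0021 -0.0003  0.0023
 -0.0018] 46.30413693054402
-0.02 [-0.2197  0.0005  0.0532  0.2174  0.16  ] [ 0.0003 -0.0005  0.0003 -0.0032  0.0019  0.0014 -0.0023  0.0016  0.0027
 -0.0024] 36.48410302767126
0.02 [-0.2195  0.0033  0.0415  0.1571  0.1228] [ 0.0005 -0.0001  0.0011 -0.0023  0.0011 -0.0014 -0.003   0.0039  0.0033
 -0.0032] 55.338962476895325
```

```bash
sed -i 's/LAG=.015/LAG=0.0/' go.py; sed -i 's/t+\.015/t+.0/g' step.py
python3 - <<'E'
import json
H=json.load(open("h.json"));H["th"]=[[a-.015,b] for a,b in H["th"]];H["th"][-1][0]=11.3;json.dump(H,open("h.json","w"))
E
python3 go.py 0 .01 6 .18
```

```text
fit [-0.2196  0.001   0.0515  0.2085  0.1545] res [ 0.0004 -0.0004  0.0004 -0.0031  0.0017  0.0009 -0.0023  0.0019  0.0028
 -0.0025] now t 11.3 a 0.03978566854914577 v 0.20474148414567628 theta 0.33478577368192125 eq 0.3297868745440209
u [0.1548 0.1948 0.3005 0.371  0.3775 0.3326] maxv 0.20474148414567628
traj [ 0.0398  0.2047  0.0546  0.0097  0.0464 -0.1239  0.029  -0.1338  0.0156
 -0.0716  0.0106 -0.0115  0.0101 -0.0069  0.0094 -0.0038  0.0091 -0.0007]
ty cm [ 1.74 -0.39 -1.02 -0.67 -0.06  0.42]
tz cm [-0.44  0.07  0.26  0.23  0.02 -0.16]
```

Execute three rows, then measure.

Emit:
{"fn": "jog_arm", "kwargs": {
  "increments": [
    {"ax":0,"ay":0,"az":0,"tx":0,"ty":1.74,"tz":-0.44,"hand":0},
    {"ax":0,"ay":0,"az":0,"tx":0,"ty":-0.39,"tz":0.07,"hand":0},
    {"ax":0,"ay":0,"az":0,"tx":0,"ty":-1.02,"tz":0.26,"hand":0}
  ]
}}

```text
time: 11.68
eef_pos: [0.4914, -0.1007, 0.2264]
tool_rot: [-0.0, -0.088, 0.996, 0.001]
force: [-1.6, 1.7, 0.9]
gripper_width: 0.156
finger_force: 10.0
```

```bash
python3 step.py 3; python3 go.py 3 .01 6 .15
```

```text
[11.675   0.0339 11.725   0.0242 11.775   0.0206]
fit [-0.2195  0.002   0.0517  0.2108  0.1554] res [ 0.0005 -0.0003  0.0006 -0.0032  0.0015  0.0007 -0.0026  0.0017  0.0032
 -0.002  -0.0013  0.002  -0.001 ] now t 11.825 a 0.01269210301916814 v -0.14160870084560104 theta 0.3003213555566199 eq 0.32892386800359164
u [0.3988 0.3948 0.3547 0.3218 0.313  0.3272] maxv 0.14160870084560104
traj [ 0.0127 -0.1416 -0.0003 -0.0539 -0.0021  0.0194  0.0023  0.0421  0.007
  0.0283  0.0093  0.0074  0.0098  0.0045  0.0102  0.0024  0.0104  0.0005]
ty cm [-0.92  0.04  0.37  0.31  0.08 -0.13]
tz cm [ 0.34 -0.02 -0.15 -0.11 -0.03  0.04]
```

Emit:
{"fn": "jog_arm", "kwargs": {
  "increments": [
    {"ax":0,"ay":0,"az":0,"tx":0,"ty":-0.92,"tz":0.34,"hand":0},
    {"ax":0,"ay":0,"az":0,"tx":0,"ty":0.04,"tz":-0.02,"hand":0},
    {"ax":0,"ay":0,"az":0,"tx":0,"ty":0.37,"tz":-0.15,"hand":0},
    {"ax":0,"ay":0,"az":0,"tx":0,"ty":0.31,"tz":-0.11,"hand":0}
  ]
}}

```text
time: 12.32
eef_pos: [0.4918, -0.1031, 0.226]
tool_rot: [-0.0, -0.087, 0.996, -0.0]
force: [-1.4, -1.0, 1.1]
gripper_width: 0.155
finger_force: 10.0
```

```bash
python3 step.py 4; python3 go.py 3 .01 6 .15; cp h.json h1.json
python3 - <<'E'
from rig import capture
import cv2
im=capture("scene")[:,:,::-1];cv2.imwrite("pics/s5.png",cv2.resize(im[170:240,240:360],None,fx=6,fy=6,interpolation=2))
E
```

```text
[12.325   0.0142 12.375   0.0161 12.425   0.0177]
fit [-0.2194  0.0039  0.0515  0.2118  0.1553] res [ 0.0006 -0.      0.0009 -0.0032  0.0014  0.0005 -0.0034  0.0008  0.0024
 -0.0026 -0.0005  0.0032  0.0005 -0.0007 -0.0004  0.    ] now t 12.475 a 0.01970031014402459 v 0.03899389856612857 theta 0.3251096977063863 eq 0.3279365136223797
u [0.2844 0.2984 0.3242 0.3397 0.3397 0.3284] maxv 0.03899389856612857
traj [ 0.0197  0.039   0.022  -0.0077  0.019  -0.0356  0.0144 -0.0337  0.0111
 -0.0166  0.01   -0.0019  0.01   -0.0011  0.0099 -0.0006  0.0098 -0.0001]
ty cm [ 0.39 -0.13 -0.25 -0.15 -0.    0.11]
tz cm [-0.12  0.04  0.08  0.05  0.   -0.04]
```

View pics/s5.png

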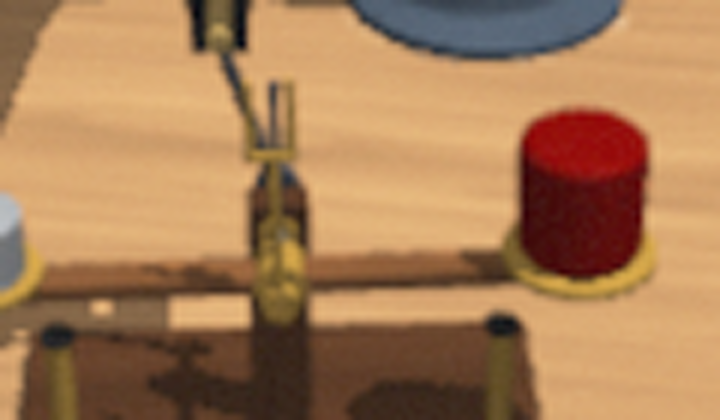

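```bash
python3 - <<'E'
import json
H=json.load(open("h.json"));H["th"].append([12.525,H["th"][-1][1]]);json.dump(H,open("h.json","w"))
E
python3 go.py 0 .017 6 .15
```

```text
fit [-0.2194  0.0039  0.0515  0.2118  0.1553] res [ 0.0006 -0.      0.0009 -0.0032  0.0014  0.0005 -0.0034  0.0008  0.0024
 -0.0026 -0.0005  0.0032  0.0005 -0.0007 -0.0004  0.    ] now t 12.525 a 0.021620850618755946 v 0.03798754558879136 theta 0.3251096977063863 eq 0.325387928937765
u [0.2938 0.3022 0.3205 0.3324 0.3334 0.3258] maxv 0.03798754558879136
traj [ 0.0216  0.038   0.0244  0.0025  0.023  -0.0207  0.0201 -0.0224  0.0179
 -0.0119  0.0171 -0.0018  0.017  -0.0011  0.0169 -0.0006  0.0169 -0.0001]
ty cm [ 0.3  -0.08 -0.17 -0.11 -0.01  0.07]
tz cm [-0.1   0.02  0.06  0.04  0.   -0.02]
```

Emit:
{"fn": "jog_arm", "kwargs": {
  "increments": [
    {"ax":0,"ay":0,"az":0,"tx":0,"ty":0.3,"tz":-0.1,"hand":0},
    {"ax":0,"ay":0,"az":0,"tx":0,"ty":-0.08,"tz":0.02,"hand":0},
    {"ax":0,"ay":0,"az":0,"tx":0,"ty":-0.17,"tz":0.06,"hand":0},
    {"ax":0,"ay":0,"az":0,"tx":0,"ty":-0.11,"tz":0.04,"hand":0},
    {"ax":0,"ay":0,"az":0,"tx":0,"ty":-0.01,"tz":0,"hand":0},
    {"ax":0,"ay":0,"az":0,"tx":0,"ty":0.07,"tz":-0.02,"hand":0}
  ]
}}

```text
time: 13.28
eef_pos: [0.4919, -0.1031, 0.226]
tool_rot: [-0.0, -0.087, 0.996, 0.0]
force: [-2.4, -1.5, 4.8]
gripper_width: 0.157
finger_force: 10.0
```

```bash
python3 step.py 6
python3 - <<'E'
import json
H=json.load(open("h.json"));H.update(t0=12.325,a0=.0142,v0=.037,s0=.004,m=.0515,sm=.003);json.dump(H,open("h.json","w"))
E
python3 go.py 3 .017 8 .15
```

```text
[13.275   0.0062 13.325   0.0046 13.375   0.0015]
fit [0.0142 0.0389 0.051  0.2029 0.1533] res [ 0.      0.      0.0001 -0.0008 -0.0005  0.0011] now t 13.425 a 0.0010438218930130705 v -0.03232341374874296 theta 0.3247291355273669 eq 0.3273330727697506
u [0.3766 0.3621 0.3328 0.3147 0.3122 0.3185 0.3253 0.328 ] maxv 0.052248488981031696
traj [ 0.001  -0.0323 -0.0003  0.0183  0.0043  0.0493  0.0106  0.0472  0.0154
  0.0276  0.0176  0.0085  0.0179 -0.0016  0.0175 -0.0033  0.0172 -0.0021
  0.017  -0.0011  0.0169 -0.0003]
ty cm [-0.49  0.14  0.28  0.17  0.02 -0.06 -0.06 -0.03]
tz cm [ 0.18 -0.05 -0.1  -0.06 -0.01  0.02  0.02  0.01]
```

Emit:
{"fn": "jog_arm", "kwargs": {
  "increments": [
    {"ax":0,"ay":0,"az":0,"tx":0,"ty":-0.49,"tz":0.18,"hand":0},
    {"ax":0,"ay":0,"az":0,"tx":0,"ty":0.14,"tz":-0.05,"hand":0},
    {"ax":0,"ay":0,"az":0,"tx":0,"ty":0.28,"tz":-0.1,"hand":0},
    {"ax":0,"ay":0,"az":0,"tx":0,"ty":0.17,"tz":-0.06,"hand":0},
    {"ax":0,"ay":0,"az":0,"tx":0,"ty":0.02,"tz":-0.01,"hand":0},
    {"ax":0,"ay":0,"az":0,"tx":0,"ty":-0.06,"tz":0.02,"hand":0},
    {"ax":0,"ay":0,"az":0,"tx":0,"ty":-0.06,"tz":0.02,"hand":0},
    {"ax":0,"ay":0,"az":0,"tx":0,"ty":-0.03,"tz":0.01,"hand":0}
  ]
}}

```text
time: 14.42
eef_pos: [0.4919, -0.103, 0.2256]
tool_rot: [-0.0, -0.087, 0.996, 0.0]
force: [-2.0, 0.3, 0.5]
gripper_width: 0.156
finger_force: 10.0
```

```bash
python3 step.py 8; python3 go.py 3 .017 10 .15
```

```text
[14.425  -0.0184 14.475  -0.0206 14.525  -0.0261]
fit [0.0142 0.0432 0.0494 0.2159 0.1466] res [ 0.      0.0002  0.0005 -0.0006 -0.0007  0.0006  0.0005 -0.001   0.0005] now t 14.575 a -0.02999162543060599 v -0.09124073680722186 theta 0.3251294433716289 eq 0.3291349635160366
u [0.4751 0.4406 0.3579 0.3005 0.2855 0.2984 0.318  0.331  0.334  0.3295] maxv 0.14743746850873718
traj [-0.03   -0.0912 -0.0339  0.0481 -0.0215  0.137  -0.0035  0.1373  0.0109
  0.0867  0.0182  0.0319  0.0198 -0.0014  0.0188 -0.0109  0.0175 -0.007
  0.017  -0.001   0.017  -0.0007  0.0169 -0.0004  0.0169 -0.0001]
ty cm [-1.38  0.31  0.76  0.54  0.14 -0.12 -0.19 -0.12 -0.03  0.04]
tz cm [ 0.58 -0.15 -0.32 -0.19 -0.04  0.04  0.06  0.04  0.01 -0.01]
```

Emit:
{"fn": "jog_arm", "kwargs": {
  "increments": [
    {"ax":0,"ay":0,"az":0,"tx":0,"ty":-1.38,"tz":0.58,"hand":0},
    {"ax":0,"ay":0,"az":0,"tx":0,"ty":0.31,"tz":-0.15,"hand":0},
    {"ax":0,"ay":0,"az":0,"tx":0,"ty":0.76,"tz":-0.32,"hand":0},
    {"ax":0,"ay":0,"az":0,"tx":0,"ty":0.54,"tz":-0.19,"hand":0},
    {"ax":0,"ay":0,"az":0,"tx":0,"ty":0.14,"tz":-0.04,"hand":0}
  ]
}}

```text
time: 15.2
eef_pos: [0.4913, -0.0992, 0.2274]
tool_rot: [0.0, -0.087, 0.996, -0.0]
force: [-1.2, -1.7, 1.1]
gripper_width: 0.153
finger_force: 10.0
```

```bash
python3 step.py 5; python3 go.py 3 .017 8 .15
```

```text
[15.2     0.0286 15.25    0.0308 15.3     0.0313]
fit [0.0142 0.0478 0.0506 0.208  0.1505] res [ 0.      0.0004  0.0009 -0.0009 -0.0011  0.      0.0006 -0.0007  0.001
 -0.0001 -0.0003  0.0002] now t 15.35 a 0.03146850891425287 v -0.007893689845197071 theta 0.2830123469741443 eq 0.32993329896589174
u [0.2959 0.3205 0.3377 0.3424 0.3387 0.3329 0.3295 0.3296] maxv 0.04212125694062542
traj [ 0.0315 -0.0079  0.0284 -0.0375  0.0233 -0.04    0.019  -0.0261  0.0168
 -0.0101  0.0162 -0.0001  0.0165  0.0027  0.0168  0.0017  0.0169  0.0011
  0.017   0.0006  0.0171  0.0001]
ty cm [-0.12 -0.23 -0.16 -0.04  0.03  0.05  0.03 -0.  ]
tz cm [ 0.04  0.07  0.06  0.02 -0.01 -0.02 -0.01  0.  ]
```

Emit:
{"fn": "jog_arm", "kwargs": {
  "increments": [
    {"ax":0,"ay":0,"az":0,"tx":0,"ty":-0.12,"tz":0.04,"hand":0},
    {"ax":0,"ay":0,"az":0,"tx":0,"ty":-0.23,"tz":0.07,"hand":0},
    {"ax":0,"ay":0,"az":0,"tx":0,"ty":-0.16,"tz":0.06,"hand":0},
    {"ax":0,"ay":0,"az":0,"tx":0,"ty":-0.04,"tz":0.02,"hand":0},
    {"ax":0,"ay":0,"az":0,"tx":0,"ty":0.03,"tz":-0.01,"hand":0},
    {"ax":0,"ay":0,"az":0,"tx":0,"ty":0.05,"tz":-0.02,"hand":0}
  ]
}}

```text
time: 16.1
eef_pos: [0.4923, -0.1044, 0.2255]
tool_rot: [0.0, -0.087, 0.996, -0.0]
force: [-0.8, -0.7, 3.8]
gripper_width: 0.159
finger_force: 10.0
```

```bash
python3 step.py 6; python3 go.py 3 .017 8 .15
```

```text
[16.1     0.0525 16.15    0.0576 16.2     0.0612]
fit [0.0145 0.0297 0.052  0.2426 0.1552] res [ 0.0003 -0.0001 -0.0004 -0.0036 -0.0036 -0.0023  0.0022  0.001   0.0027
  0.0012  0.0014  0.0025 -0.0008 -0.0011  0.0007] now t 16.25 a 0.06798427377385304 v 0.12804163979022964 theta 0.33878358201438613 eq 0.32576364748444836
u [0.1886 0.1626 0.2613 0.3482 0.3787 0.3662 0.3408 0.3234] maxv 0.17792187399797493
traj [ 0.068   0.128   0.0773  0.0011  0.0682 -0.1432  0.047  -0.1761  0.0276
 -0.1229  0.0168 -0.0504  0.0139 -0.0027  0.0148  0.0123  0.0162  0.0076
  0.0169  0.0039  0.0172  0.001 ]
ty cm [ 1.45  0.26 -0.96 -0.83 -0.29  0.12  0.24  0.16]
tz cm [-0.39 -0.05  0.21  0.26  0.11 -0.05 -0.09 -0.06]
```

```bash
python3 - <<'E'
s=open("mpc.py").read()
s=s.replace('(p[3]-.2)/.02,(p[4]-.15)/.03','(p[3]-.21)/.005,(p[4]-.152)/.003')
open("mpc.py","w").write(s)
import json
H=json.load(open("h.json"));H.update(t0=15.2,a0=.0286,v0=.03,s0=.01,m=.0512,sm=.001);json.dump(H,open("h.json","w"))
E
python3 go.py 0 .017 8 .15
```

```text
fit [0.0286 0.0504 0.0503 0.2106 0.1541] res [-0.0001 -0.0002  0.0006 -0.0007 -0.0008  0.0012] now t 16.25 a 0.06862246376859671 v 0.12952593876787755 theta 0.33878358201438613 eq 0.3198576587293319
u [0.1886 0.1668 0.2646 0.3483 0.3753 0.3601 0.3338 0.3173] maxv 0.18035390493639109
traj [ 0.0686  0.1295  0.0778 -0.0028  0.0681 -0.1472  0.0466 -0.1779  0.0271
 -0.1223  0.0164 -0.0487  0.0137 -0.0013  0.0148  0.0126  0.0162  0.0079
  0.0169  0.0041  0.0173  0.0011]
ty cm [ 1.45  0.22 -0.96 -0.8  -0.25  0.14  0.25  0.16]
tz cm [-0.39 -0.04  0.21  0.25  0.1  -0.05 -0.09 -0.05]
```

Emit:
{"fn": "jog_arm", "kwargs": {
  "increments": [
    {"ax":0,"ay":0,"az":0,"tx":0,"ty":1.45,"tz":-0.39,"hand":0},
    {"ax":0,"ay":0,"az":0,"tx":0,"ty":0.22,"tz":-0.04,"hand":0},
    {"ax":0,"ay":0,"az":0,"tx":0,"ty":-0.96,"tz":0.21,"hand":0},
    {"ax":0,"ay":0,"az":0,"tx":0,"ty":-0.8,"tz":0.25,"hand":0}
  ]
}}

```text
time: 16.75
eef_pos: [0.4924, -0.105, 0.2248]
tool_rot: [0.0, -0.087, 0.996, 0.001]
force: [0.3, 0.6, 1.1]
gripper_width: 0.155
finger_force: 10.0
```

```bash
python3 step.py 4; python3 go.py 3 .017 8 .15
```

```text
[16.75    0.0053 16.8    -0.0091 16.85   -0.0168]
fit [0.0275 0.0821 0.0512 0.2087 0.1534] res [-0.0011  0.0002  0.0022  0.0001 -0.0011 -0.0003 -0.0034  0.002   0.0013] now t 16.9 a -0.023386704014737903 v -0.1541736259415675 theta 0.34717650814552864 eq 0.3273347829177603
u [0.4972 0.4475 0.3529 0.2927 0.2819 0.2997 0.3204 0.3294] maxv 0.1541736259415675
traj [-0.0234 -0.1542 -0.0325  0.0264 -0.0211  0.1377 -0.0027  0.1409  0.0119
  0.0851  0.0188  0.0272  0.0199 -0.0042  0.0187 -0.0102  0.0176 -0.0064
  0.017  -0.0034  0.0167 -0.0009]
ty cm [-1.37  0.44  0.87  0.57  0.1  -0.17 -0.2  -0.09]
tz cm [ 0.61 -0.23 -0.37 -0.19 -0.03  0.05  0.06  0.03]
```

```bash
cat > ev.py <<'E'
import mpc
from mpc import *
Tm=np.array(H["me"])[:,0];c0=[10.075,10.6,11.2,11.675,12.325,13.275,14.425,15.2,16.1]
M0=np.array(H["me"]);K=np.array(H["th"])
def J(q,full=False):
    I,m,kk,k,lag=q;mpc.IN=I;R=[]
    th=lambda T:np.interp(T-lag,K[:,0],K[:,1])
    for s in c0:
        e=c0[c0.index(s)+1] if s!=c0[-1] else 16.75
        M=M0[(M0[:,0]>=s-.001)&(M0[:,0]<=e+.16)]
        def r(p):
            T,o=sim(p[0],p[1],s,M[-1,0]+.06,th,m,kk,k);return (np.interp(M[:,0],T,o[:,0])-M[:,1])/.0015
        b=least_squares(r,[M[0,1],.0],x_scale=[.01,.1]);R+=list(b.fun)
    return np.r_[R,(I-.017)/.004,(m-.05)/.01,(kk-.2)/.02,(k-.15)/.02,lag/.03]
b=least_squares(J,[.016,.051,.21,.152,0],x_scale=[.001,.001,.01,.01,.01],diff_step=1e-3,max_nfev=12)
print(b.x,b.cost,J([.017,.051,.21,.152,0]).dot(J([.017,.051,.21,.152,0]))/2);print(b.fun)
E
time python3 ev.py
```

```text
[0.0147 0.0516 0.2079 0.1549 0.01  ] 20.42794687931623 25.49122770516616
[-1.3181  1.2652  0.3856 -1.1196  0.8297 -1.3632  1.4899  1.4356 -1.4228
  1.1093 -1.3814  0.009   1.4884 -1.2283 -0.9062  1.4498 -0.4287 -0.4743
 -0.056   0.4086 -0.1749  0.0067  0.2454 -0.4959 -0.3527  0.7294  0.5538
 -0.3602 -0.2898 -0.0297 -0.6786  0.6809  1.3372 -0.7771 -0.8205 -0.2794
 -0.1015  0.4562 -1.3043  0.0143  1.6644  0.0909 -0.5025  0.2446 -0.2458
 -0.3614  0.8441 -1.768   1.2373  0.2614 -0.5705  0.1565  0.396   0.2466
  0.3319]
real	0m7.333s
user	0m7.820s
sys	0m0.124s
```

```bash
sed -i 's/IN,DT=.017/IN,DT=.015/; s/(p\[3\]-.21)/(p[3]-.208)/; s/(p\[4\]-.152)/(p[4]-.155)/' mpc.py; sed -i 's/LAG=0.0/LAG=.01/' go.py; sed -i 's/t+\.0/t+.01/g' step.py
python3 - <<'E'
import json
H=json.load(open("h.json"));H["th"]=[[a+.01,b] for a,b in H["th"]];H["th"][-1][0]=16.9;H.update(t0=16.1,a0=.0525,v0=.1,s0=.01,m=.0516,sm=.001);json.dump(H,open("h.json","w"))
E
python3 go.py 0 .017 8 .15
```

```text
fit [0.0519 0.0986 0.0518 0.2083 0.1545] res [-0.0005 -0.0005  0.0014 -0.0024  0.0019  0.0002] now t 16.9 a -0.025429029733259906 v -0.1722165407719162 theta 0.34717650814552864 eq 0.32934560429850357
u [0.4972 0.4526 0.3527 0.2915 0.2842 0.3051 0.3255 0.3311] maxv 0.17319219115184292
traj [-0.0254 -0.1722 -0.0375  0.0076 -0.0259  0.1508 -0.0049  0.1618  0.0116
  0.0966  0.0191  0.0288  0.02   -0.006   0.0187 -0.0108  0.0176 -0.0068
  0.017  -0.0034  0.0167 -0.001 ]
ty cm [-1.37  0.4   0.92  0.58  0.07 -0.2  -0.19 -0.05]
tz cm [ 0.61 -0.2  -0.39 -0.19 -0.02  0.06  0.06  0.02]
```

Emit:
{"fn": "jog_arm", "kwargs": {
  "increments": [
    {"ax":0,"ay":0,"az":0,"tx":0,"ty":-1.37,"tz":0.61,"hand":0},
    {"ax":0,"ay":0,"az":0,"tx":0,"ty":0.4,"tz":-0.2,"hand":0},
    {"ax":0,"ay":0,"az":0,"tx":0,"ty":0.92,"tz":-0.39,"hand":0},
    {"ax":0,"ay":0,"az":0,"tx":0,"ty":0.58,"tz":-0.19,"hand":0}
  ]
}}

```text
time: 17.4
eef_pos: [0.4912, -0.0994, 0.2272]
tool_rot: [-0.0, -0.087, 0.996, -0.0]
force: [0.9, -0.6, -0.7]
gripper_width: 0.152
finger_force: 10.0
```

```bash
python3 step.py 4; python3 go.py 3 .017 8 .15
```

```text
[17.4     0.0038 17.45    0.007  17.5     0.0052]
fit [0.0518 0.1031 0.0518 0.2094 0.1535] res [-0.0006 -0.0005  0.0016 -0.0022  0.0019 -0.     -0.0004 -0.0013  0.0015] now t 17.55 a 0.006305255317574336 v -0.018370266544496937 theta 0.2855518658924183 eq 0.3314169162553296
u [0.3579 0.3595 0.3393 0.3241 0.3208 0.325  0.3299 0.3318] maxv 0.03947401165197422
traj [ 0.0063 -0.0184  0.004   0.0003  0.0064  0.0328  0.0112  0.0382  0.0153
  0.0247  0.0173  0.0087  0.0177 -0.0005  0.0174 -0.0025  0.0171 -0.0016
  0.017  -0.0008  0.0169 -0.0002]
ty cm [-0.69 -0.01  0.19  0.14  0.03 -0.04 -0.05 -0.02]
tz cm [ 0.23  0.01 -0.07 -0.05 -0.01  0.01  0.02  0.01]
```

Emit:
{"fn": "jog_arm", "kwargs": {
  "increments": [
    {"ax":0,"ay":0,"az":0,"tx":0,"ty":-0.69,"tz":0.23,"hand":0},
    {"ax":0,"ay":0,"az":0,"tx":0,"ty":-0.01,"tz":0.01,"hand":0},
    {"ax":0,"ay":0,"az":0,"tx":0,"ty":0.19,"tz":-0.07,"hand":0},
    {"ax":0,"ay":0,"az":0,"tx":0,"ty":0.14,"tz":-0.05,"hand":0},
    {"ax":0,"ay":0,"az":0,"tx":0,"ty":0.03,"tz":-0.01,"hand":0},
    {"ax":0,"ay":0,"az":0,"tx":0,"ty":-0.04,"tz":0.01,"hand":0}
  ]
}}

```text
time: 18.3
eef_pos: [0.492, -0.1038, 0.2255]
tool_rot: [-0.0, -0.087, 0.996, -0.0]
force: [-0.7, -2.0, 1.0]
gripper_width: 0.156
finger_force: 10.0
```

```bash
python3 step.py 6
python3 - <<'E'
import json
H=json.load(open("h.json"));H.update(t0=17.4,a0=.0038,v0=.02,s0=.01);json.dump(H,open("h.json","w"))
E
python3 go.py 3 .017 8 .15
```

```text
[18.3     0.0511 18.35    0.0554 18.4     0.0615]
fit [0.0046 0.0353 0.0509 0.2079 0.1571] res [ 0.0007 -0.0013  0.0008 -0.0008  0.0004  0.0002] now t 18.45 a 0.06808534266856459 v 0.13253833744999996 theta 0.33279660225851726 eq 0.3184175116013492
u [0.1827 0.1835 0.2834 0.3552 0.3689 0.3478 0.3245 0.3164] maxv 0.18989172156359624
traj [ 0.0681  0.1325  0.0782 -0.0033  0.0672 -0.156   0.0443 -0.1834  0.0249
 -0.1176  0.0154 -0.04    0.0137  0.0036  0.015   0.0121  0.0163  0.0078
  0.017   0.004   0.0173  0.0011]
ty cm [ 1.45 -0.01 -0.97 -0.68 -0.13  0.2   0.22  0.08]
tz cm [-0.38  0.    0.23  0.23  0.05 -0.07 -0.08 -0.03]
```

Emit:
{"fn": "jog_arm", "kwargs": {
  "increments": [
    {"ax":0,"ay":0,"az":0,"tx":0,"ty":1.45,"tz":-0.38,"hand":0},
    {"ax":0,"ay":0,"az":0,"tx":0,"ty":-0.01,"tz":0,"hand":0},
    {"ax":0,"ay":0,"az":0,"tx":0,"ty":-0.97,"tz":0.23,"hand":0},
    {"ax":0,"ay":0,"az":0,"tx":0,"ty":-0.68,"tz":0.23,"hand":0}
  ]
}}

```text
time: 18.95
eef_pos: [0.4924, -0.1057, 0.2246]
tool_rot: [0.0, -0.087, 0.996, 0.0]
force: [0.5, 1.1, 1.1]
gripper_width: 0.151
finger_force: 10.0
```

```bash
python3 step.py 4; python3 go.py 4 .017 8 .15
```

```text
[18.95    0.0101 19.      0.0008 19.05   -0.0088 19.1    -0.012 ]
fit [0.0038 0.056  0.0516 0.2055 0.1573] res [ 0.     -0.0011  0.0018 -0.0001  0.0004 -0.0006 -0.0028 -0.0007  0.0026
  0.0005] now t 19.15 a -0.01604219782917973 v -0.08325573848779898 theta 0.35464734067025666 eq 0.32265152833456073
u [0.4332 0.3871 0.3243 0.293  0.2947 0.3102 0.3223 0.3237] maxv 0.11837320400376129
traj [-0.016  -0.0833 -0.0198  0.0367 -0.0092  0.1124  0.005   0.1029  0.015
  0.0544  0.0188  0.0121  0.0189 -0.0062  0.0179 -0.0065  0.0173 -0.0038
  0.017  -0.002   0.0168 -0.0006]
ty cm [-0.72  0.42  0.59  0.3  -0.02 -0.15 -0.11 -0.01]
tz cm [ 0.3  -0.18 -0.22 -0.1   0.    0.05  0.04  0.  ]
```

Run:
```python
from tr import *
for i in(0,.01,.02,.03):
    print(i,(proj("scene",stand(P,rot(.05,.12,.0216)))-proj("scene",stand(P,rot(.075,.125,i))))[0])
```

```text
0 -0.8435976316301321
0.01 -0.4197942796829466
0.02 0.0039500986243865555
0.03 0.42758589946294023
```

Emit:
{"fn": "jog_arm", "kwargs": {
  "increments": [
    {"ax":0,"ay":0,"az":0,"tx":0,"ty":-0.72,"tz":0.3,"hand":0},
    {"ax":0,"ay":0,"az":0,"tx":0,"ty":0.42,"tz":-0.18,"hand":0},
    {"ax":0,"ay":0,"az":0,"tx":0,"ty":0.59,"tz":-0.22,"hand":0},
    {"ax":0,"ay":0,"az":0,"tx":0,"ty":0.3,"tz":-0.1,"hand":0}
  ]
}}

```text
time: 19.65
eef_pos: [0.4912, -0.0998, 0.2271]
tool_rot: [-0.0, -0.087, 0.996, -0.0]
force: [0.2, -1.7, 0.8]
gripper_width: 0.155
finger_force: 10.0
```

```bash
python3 step.py 4
python3 - <<'E'
import json
H=json.load(open("h.json"));H.update(t0=18.95,a0=.0105,v0=-.2,s0=.01);json.dump(H,open("h.json","w"))
E
python3 go.py 4 .017 8 .15
```

```text
[19.65   -0.0249 19.7    -0.0265 19.75   -0.0314 19.8    -0.0352]
fit [ 0.0103 -0.1941  0.0516  0.2081  0.1545] res [ 0.0002  0.0003  0.0017 -0.0026  0.001  -0.0002  0.0006 -0.001 ] now t 19.85 a -0.04264623638230584 v -0.1412208270850963 theta 0.28992113351241194 eq 0.3283874760043676
u [0.44   0.4008 0.3557 0.306  0.2955 0.2811 0.3083 0.3245] maxv 0.37896353368553615
traj [-0.0426 -0.1412 -0.0561 -0.0404 -0.055   0.0351 -0.0497  0.0399 -0.0476
 -0.0144 -0.0539 -0.0827 -0.0693 -0.1633 -0.0936 -0.217  -0.1232 -0.2528
 -0.1575 -0.2963 -0.198  -0.3512]
ty cm [-1.4   0.36  0.42  0.47  0.1   0.14 -0.26 -0.15]
tz cm [ 0.54 -0.16 -0.17 -0.16 -0.03 -0.04  0.08  0.05]
```

```bash
cat > kf.py <<'E'
# usage: kf.py k(rows executed) n target nrows dmax ; state in h.json: t0,a0,v0 (posterior at t0), plan.json
from mpc import *
import mpc
mpc.IN=.0147;kk,k=.208,.155
krow,n,tgt,nr,dmax=int(sys.argv[1]),int(sys.argv[2]),float(sys.argv[3]),int(sys.argv[4]),float(sys.argv[5])
cap=float(sys.argv[6]) if len(sys.argv)>6 else .4
m=H["m"];s=bot.read_state();th0=theta(s["eef_pos"])[0]
if krow:
    tp,u=json.load(open("plan.json"));H["th"].append([tp+.01,H["th"][-1][1]])
    for i in range(krow): H["th"].append([tp+.01+.125*(i+1),u[i]])
    H["th"][-1]=[min(H["th"][-1][0],s["time"]+.01),th0]
tb=s["time"]
if n:
    M=meas(n)[:,:2];H["me"]+=M.tolist();s2=bot.read_state();H["th"].append([s2["time"],theta(s2["eef_pos"])[0]]);print(M[:,1],"theta",th0,H["th"][-1][1])
else: M=np.array(H["me"]);tb=H["tb"];M=M[M[:,0]>=tb-.001]
K=np.array(H["th"]);th=lambda T:np.interp(T,K[:,0],K[:,1]);t=K[-1,0];q0=K[-1,1]
if n or krow: 
    _,o=sim(H["a0"],H["v0"],H["t0"],tb,th,m,kk,k);H["pa"],H["pv"]=o[-1]
pa,pv=H["pa"],H["pv"]
def r(p):
    T,o=sim(p[0],p[1],tb,t,th,m,kk,k);return np.r_[(np.interp(M[:,0],T,o[:,0])-M[:,1])/.0015,(p[0]-pa)/.008,(p[1]-pv)/.08]
b=least_squares(r,[pa,pv],x_scale=[.01,.1]);_,o=sim(*b.x,tb,t,th,m,kk,k);a,v=o[-1]
H.update(t0=t,a0=a,v0=v,tb=tb) if n else 0
json.dump(H,open("h.json","w"))
print("pred",pa,pv,"post",b.x,"now",t,a,v,"theta",q0)
eq=lambda a:a+(m-kk*np.sin(a))/k
def traj(u):
    kn=t+.01+.125*np.arange(nr+1);f=lambda T:np.interp(T,np.r_[kn,kn[-1]+.3],np.r_[q0,u,u[-1]]);return sim(a,v,t,kn[-1]+.3,f,m,kk,k)
def cost(u):
    T,o=traj(u);d=np.diff(np.r_[q0,u]);i=slice(None,None,5);w=np.linspace(.3,1,len(T))[i]
    return np.r_[(o[i,0]-tgt)*w*2,(o[-1,0]-tgt)*6,o[-1,1]*5,.5*d,(u[-1]-eq(tgt)),20*np.maximum(np.abs(d)-dmax,0),20*np.maximum(np.abs(o[i,1])-cap,0)]
best=min((least_squares(cost,np.clip(np.linspace(q0+x,eq(tgt),nr+1)[1:],-.29,.74),bounds=(-.3,.75),max_nfev=200) for x in(-.15,0,.15,.3)),key=lambda b:b.cost)
u=best.x;T,o=traj(u);print("eq",eq(tgt),"u",u);print("traj",o[::25].ravel())
q=np.r_[q0,u];print("ty",np.round(-10*np.diff(np.sin(q)),2).tolist());print("tz",np.round(-10*np.diff(np.cos(q)),2).tolist())
json.dump([t,list(u)],open("plan.json","w"))
E
python3 - <<'E'
import json
H=json.load(open("h.json"));H.update(m=.0518,tb=19.65,pa=-.0235,pv=-.06);json.dump(H,open("h.json","w"))
from rig import bot
import sys;sys.path.insert(0,".")
E
python3 kf.py 0 0 .02 7 .2
```

```text
pred -0.0235 -0.06 post [-0.0247 -0.0327] now 19.85 -0.04170910025795622 -0.13402580292989014 theta 0.28992113351241194
eq 0.3273566279212046 u [0.49   0.4774 0.3586 0.2784 0.2672 0.2957 0.3296]
traj [-0.0417 -0.134  -0.0514  0.0245 -0.0362  0.1946 -0.0089  0.2119  0.0128
  0.1263  0.0224  0.0343  0.0231 -0.0123  0.0211 -0.0108  0.0203 -0.0048
  0.0199 -0.0015]
ty [-1.85, 0.11, 1.09, 0.76, 0.11, -0.27, -0.32]
tz [0.76, -0.06, -0.48, -0.25, -0.03, 0.08, 0.1]
```

Emit:
{"fn": "jog_arm", "kwargs": {
  "increments": [
    {"ax":0,"ay":0,"az":0,"tx":0,"ty":-1.85,"tz":0.76,"hand":0},
    {"ax":0,"ay":0,"az":0,"tx":0,"ty":0.11,"tz":-0.06,"hand":0},
    {"ax":0,"ay":0,"az":0,"tx":0,"ty":1.09,"tz":-0.48,"hand":0},
    {"ax":0,"ay":0,"az":0,"tx":0,"ty":0.76,"tz":-0.25,"hand":0}
  ]
}}

```text
time: 20.35
eef_pos: [0.4909, -0.0976, 0.2275]
tool_rot: [-0.0, -0.088, 0.996, 0.0]
force: [0.0, -1.1, 1.3]
gripper_width: 0.155
finger_force: 10.0
```

```bash
python3 - <<'E'
import json
H=json.load(open("h.json"));H.update(t0=19.85,a0=-.0417,v0=-.134);json.dump(H,open("h.json","w"))
E
python3 kf.py 4 4 .02 7 .2
```

```text
[-0.0061 -0.0028  0.0008 -0.0014] theta 0.2667714570925258 0.27271470112845797
pred 0.01217144822819226 0.11347680329173475 post [-0.0055  0.0953] now 20.55 -0.0023490695320325028 -0.04750362215875764 theta 0.27271470112845797
eq 0.3273566279212046 u [0.3924 0.3812 0.3365 0.3083 0.3054 0.3163 0.3282]
traj [-0.0023 -0.0475 -0.0065  0.0103 -0.0004  0.0746  0.0098  0.0777  0.0177
  0.0449  0.021   0.0115  0.0211 -0.0048  0.0204 -0.0041  0.0201 -0.0018
  0.02   -0.0006]
ty [-1.13, 0.1, 0.42, 0.27, 0.03, -0.1, -0.11]
tz [0.39, -0.04, -0.16, -0.09, -0.01, 0.03, 0.04]
```

Emit:
{"fn": "jog_arm", "kwargs": {
  "increments": [
    {"ax":0,"ay":0,"az":0,"tx":0,"ty":-1.13,"tz":0.39,"hand":0},
    {"ax":0,"ay":0,"az":0,"tx":0,"ty":0.1,"tz":-0.04,"hand":0},
    {"ax":0,"ay":0,"az":0,"tx":0,"ty":0.42,"tz":-0.16,"hand":0},
    {"ax":0,"ay":0,"az":0,"tx":0,"ty":0.27,"tz":-0.09,"hand":0}
  ]
}}

```text
time: 21.05
eef_pos: [0.4917, -0.1023, 0.2263]
tool_rot: [-0.0, -0.087, 0.996, -0.0]
force: [0.6, -1.3, 1.8]
gripper_width: 0.157
finger_force: 10.0
```

```bash
python3 kf.py 4 3 .02 7 .15
```

```text
[0.0141 0.0207 0.0188] theta 0.31637002129494946 0.314847653356541
pred 0.018102893494760037 0.053800973108203635 post [0.0155 0.0571] now 21.2 0.021831098850074313 0.030070778376841866 theta 0.314847653356541
eq 0.3273566279212046 u [0.3069 0.3152 0.3254 0.3308 0.3311 0.3291 0.3272]
traj [ 0.0218  0.0301  0.024   0.0039  0.0233 -0.0118  0.0216 -0.0131  0.0203
 -0.0073  0.0198 -0.0015  0.0198  0.001   0.0199  0.0008  0.02    0.0004
  0.02    0.0001]
ty [0.08, -0.08, -0.1, -0.05, -0.0, 0.02, 0.02]
tz [-0.02, 0.03, 0.03, 0.02, 0.0, -0.01, -0.01]
```

Good prediction match. Continue.

Emit:
{"fn": "jog_arm", "kwargs": {
  "increments": [
    {"ax":0,"ay":0,"az":0,"tx":0,"ty":0.08,"tz":-0.02,"hand":0},
    {"ax":0,"ay":0,"az":0,"tx":0,"ty":-0.08,"tz":0.03,"hand":0},
    {"ax":0,"ay":0,"az":0,"tx":0,"ty":-0.1,"tz":0.03,"hand":0},
    {"ax":0,"ay":0,"az":0,"tx":0,"ty":-0.05,"tz":0.02,"hand":0}
  ]
}}

```text
time: 21.7
eef_pos: [0.4921, -0.1038, 0.2257]
tool_rot: [0.0, -0.087, 0.996, 0.0]
force: [-1.6, -1.6, 5.1]
gripper_width: 0.158
finger_force: 10.0
```

```bash
python3 kf.py 4 3 .02 7 .15
```

```text
[0.0296 0.0297 0.0304] theta 0.3324082818259983 0.33242855033352686
pred 0.02036505600241099 -0.005459958463511205 post [0.0293 0.0061] now 21.85 0.0311796381149982 0.01833078436895953 theta 0.33242855033352686
eq 0.3273566279212046 u [0.2956 0.3066 0.3264 0.3369 0.3366 0.3315 0.3269]
traj [ 0.0312  0.0183  0.032  -0.0127  0.0286 -0.0365  0.0239 -0.0336  0.0207
 -0.0177  0.0195 -0.0037  0.0195  0.0024  0.0198  0.0019  0.02    0.0009
  0.02    0.0003]
ty [0.35, -0.1, -0.19, -0.1, 0.0, 0.05, 0.04]
tz [-0.11, 0.03, 0.06, 0.03, -0.0, -0.02, -0.01]
```

Emit:
{"fn": "jog_arm", "kwargs": {
  "increments": [
    {"ax":0,"ay":0,"az":0,"tx":0,"ty":0.35,"tz":-0.11,"hand":0},
    {"ax":0,"ay":0,"az":0,"tx":0,"ty":-0.1,"tz":0.03,"hand":0},
    {"ax":0,"ay":0,"az":0,"tx":0,"ty":-0.19,"tz":0.06,"hand":0},
    {"ax":0,"ay":0,"az":0,"tx":0,"ty":-0.1,"tz":0.03,"hand":0}
  ]
}}

```text
time: 22.35
eef_pos: [0.4921, -0.1039, 0.2254]
tool_rot: [-0.0, -0.087, 0.996, 0.0]
force: [-1.7, -0.2, 5.6]
gripper_width: 0.157
finger_force: 10.0
```

```bash
python3 kf.py 4 3 .02 7 .15
```

```text
[0.0217 0.0212 0.0209] theta 0.33493184175250956 0.3355061213259035
pred 0.020580796692354617 -0.01986692472195359 post [ 0.0217 -0.0142] now 22.5 0.020778670789468694 0.0005454931987335305 theta 0.3355061213259035
eq 0.3273566279212046 u [0.3262 0.3248 0.3264 0.3279 0.3283 0.328  0.3273]
traj [ 0.0208  0.0005  0.021   0.0008  0.0209 -0.0023  0.0205 -0.0033  0.0202
 -0.0023  0.02   -0.0008  0.02    0.0001  0.02    0.0001  0.02    0.0001
  0.02    0.    ]
ty [0.09, 0.01, -0.01, -0.01, -0.0, 0.0, 0.01]
tz [-0.03, -0.0, 0.0, 0.0, 0.0, -0.0, -0.0]
```

Emit:
{"fn": "jog_arm", "kwargs": {
  "increments": [
    {"ax":0,"ay":0,"az":0,"tx":0,"ty":0.09,"tz":-0.04,"hand":0},
    {"ax":0,"ay":0,"az":0,"tx":0,"ty":0.01,"tz":0,"hand":0},
    {"ax":0,"ay":0,"az":0,"tx":0,"ty":-0.01,"tz":0,"hand":0},
    {"ax":0,"ay":0,"az":0,"tx":0,"ty":-0.01,"tz":0,"hand":0},
    {"ax":0,"ay":0,"az":0,"tx":0,"ty":0,"tz":0,"hand":0}
  ]
}}

```text
time: 23.12
eef_pos: [0.4919, -0.1031, 0.2257]
tool_rot: [-0.0, -0.087, 0.996, 0.0]
force: [-0.6, -0.6, 2.3]
gripper_width: 0.152
finger_force: 10.0
```

```bash
python3 kf.py 5 3 .02 7 .15
```

```text
[0.0167 0.0152 0.0132] theta 0.3262938301860121 0.32650397770469597
pred 0.01987828012320318 -0.003024397380832165 post [ 0.0168 -0.0341] now 23.275 0.01165966402304836 -0.0341376845889446 theta 0.32650397770469597
eq 0.3273566279212046 u [0.3619 0.3508 0.3304 0.3189 0.3184 0.3231 0.3277]
traj [ 0.0117 -0.0341  0.0093  0.0031  0.0118  0.0315  0.0161  0.0318  0.0192
  0.0176  0.0205  0.004   0.0205 -0.0023  0.0202 -0.0018  0.02   -0.0008
  0.02   -0.0003]
ty [-0.33, 0.1, 0.19, 0.11, 0.01, -0.04, -0.04]
tz [0.12, -0.04, -0.07, -0.04, -0.0, 0.01, 0.01]
```

Emit:
{"fn": "jog_arm", "kwargs": {
  "increments": [
    {"ax":0,"ay":0,"az":0,"tx":0,"ty":-0.33,"tz":0.12,"hand":0},
    {"ax":0,"ay":0,"az":0,"tx":0,"ty":0.1,"tz":-0.04,"hand":0},
    {"ax":0,"ay":0,"az":0,"tx":0,"ty":0.19,"tz":-0.07,"hand":0},
    {"ax":0,"ay":0,"az":0,"tx":0,"ty":0.11,"tz":-0.04,"hand":0},
    {"ax":0,"ay":0,"az":0,"tx":0,"ty":0.01,"tz":0,"hand":0}
  ]
}}

```text
time: 23.9
eef_pos: [0.4918, -0.1024, 0.2259]
tool_rot: [-0.0, -0.087, 0.996, -0.0]
force: [1.2, -0.4, -0.3]
gripper_width: 0.154
finger_force: 10.0
```

```bash
python3 kf.py 5 3 .02 7 .15
```

```text
[0.0298 0.0292 0.03  ] theta 0.3184476883497582 0.3184304482085943
pred 0.02050261532101685 0.0040604346897867806 post [0.0293 0.0082] now 24.05 0.029776080874682993 -0.001198583872855081 theta 0.3184304482085943
eq 0.3273566279212046 u [0.3073 0.3186 0.3305 0.3348 0.3329 0.3293 0.3271]
traj [ 0.0298 -0.0012  0.0285 -0.0204  0.0252 -0.0286  0.022  -0.0213  0.0201
 -0.0093  0.0195 -0.001   0.0197  0.0018  0.0199  0.0013  0.02    0.0006
  0.02    0.0002]
ty [0.11, -0.11, -0.11, -0.04, 0.02, 0.03, 0.02]
tz [-0.03, 0.03, 0.04, 0.01, -0.01, -0.01, -0.01]
```

Emit:
{"fn": "jog_arm", "kwargs": {
  "increments": [
    {"ax":0,"ay":0,"az":0,"tx":0,"ty":0.11,"tz":-0.03,"hand":0},
    {"ax":0,"ay":0,"az":0,"tx":0,"ty":-0.11,"tz":0.03,"hand":0},
    {"ax":0,"ay":0,"az":0,"tx":0,"ty":-0.11,"tz":0.04,"hand":0},
    {"ax":0,"ay":0,"az":0,"tx":0,"ty":-0.04,"tz":0.01,"hand":0},
    {"ax":0,"ay":0,"az":0,"tx":0,"ty":0.02,"tz":-0.01,"hand":0}
  ]
}}

```text
time: 24.68
eef_pos: [0.492, -0.1036, 0.2257]
tool_rot: [-0.0, -0.087, 0.996, 0.0]
force: [0.6, 0.9, 0.5]
gripper_width: 0.155
finger_force: 10.0
```

```bash
python3 kf.py 5 3 .02 7 .15
```

```text
[0.0284 0.0288 0.0288] theta 0.3304659438981069 0.33051934202400934
pred 0.01940281345588358 -0.0036991961198941602 post [0.0283 0.0033] now 24.825 0.02940445794236124 0.011794138108586209 theta 0.33051934202400934
eq 0.3273566279212046 u [0.3024 0.3115 0.3271 0.3352 0.3347 0.3306 0.327 ]
traj [ 0.0294  0.0118  0.0298 -0.0122  0.0268 -0.03    0.0231 -0.0268  0.0205
 -0.0139  0.0195 -0.0027  0.0196  0.002   0.0198  0.0015  0.02    0.0007
  0.02    0.0002]
ty [0.27, -0.09, -0.15, -0.08, 0.0, 0.04, 0.03]
tz [-0.09, 0.03, 0.05, 0.03, -0.0, -0.01, -0.01]
```

Emit:
{"fn": "jog_arm", "kwargs": {
  "increments": [
    {"ax":0,"ay":0,"az":0,"tx":0,"ty":0.27,"tz":-0.09,"hand":0},
    {"ax":0,"ay":0,"az":0,"tx":0,"ty":-0.09,"tz":0.03,"hand":0},
    {"ax":0,"ay":0,"az":0,"tx":0,"ty":-0.15,"tz":0.05,"hand":0},
    {"ax":0,"ay":0,"az":0,"tx":0,"ty":-0.08,"tz":0.03,"hand":0},
    {"ax":0,"ay":0,"az":0,"tx":0,"ty":0,"tz":0,"hand":0}
  ]
}}

```text
time: 25.45
eef_pos: [0.4921, -0.1041, 0.2255]
tool_rot: [-0.0, -0.087, 0.996, 0.0]
force: [0.1, 1.0, -0.1]
gripper_width: 0.157
finger_force: 10.0
```

```bash
python3 kf.py 5 3 .02 7 .15
```

```text
[0.0221 0.0215 0.0218] theta 0.33653042741392886 0.3362387026017992
pred 0.019650232839339355 -0.0007199301593197587 post [ 0.0219 -0.0075] now 25.6 0.021998288665389814 0.007647613713385177 theta 0.3362387026017992
eq 0.3273566279212046 u [0.3201 0.3204 0.3256 0.3292 0.3299 0.3287 0.3273]
traj [ 0.022   0.0076  0.0228  0.0013  0.0223 -0.0073  0.0212 -0.0087  0.0203
 -0.0054  0.0199 -0.0016  0.0199  0.0005  0.02    0.0004  0.02    0.0002
  0.02    0.0001]
ty [0.15, -0.0, -0.05, -0.03, -0.01, 0.01, 0.01]
tz [-0.05, 0.0, 0.02, 0.01, 0.0, -0.0, -0.0]
```

Emit:
{"fn": "jog_arm", "kwargs": {
  "increments": [
    {"ax":0,"ay":0,"az":0,"tx":0,"ty":0.15,"tz":-0.05,"hand":0},
    {"ax":0,"ay":0,"az":0,"tx":0,"ty":0,"tz":0,"hand":0},
    {"ax":0,"ay":0,"az":0,"tx":0,"ty":-0.05,"tz":0.02,"hand":0},
    {"ax":0,"ay":0,"az":0,"tx":0,"ty":-0.03,"tz":0.01,"hand":0},
    {"ax":0,"ay":0,"az":0,"tx":0,"ty":-0.01,"tz":0,"hand":0}
  ]
}}

```text
time: 26.22
eef_pos: [0.492, -0.1036, 0.2257]
tool_rot: [-0.0, -0.087, 0.996, 0.0]
force: [0.7, 0.9, -1.0]
gripper_width: 0.159
finger_force: 10.0
```

```bash
python3 kf.py 5 3 .02 7 .15
```

```text
[0.0298 0.028  0.0295] theta 0.33093852256126177 0.331063854516795
pred 0.019971112411304597 -0.0003991859212900671 post [ 0.029  -0.0033] now 26.375 0.029314153072018748 0.007214863478380909 theta 0.331063854516795
eq 0.3273566279212046 u [0.3051 0.3134 0.3276 0.3348 0.3342 0.3303 0.327 ]
traj [ 0.0293  0.0072  0.0293 -0.0135  0.0264 -0.0288  0.0228 -0.0251  0.0204
 -0.0128  0.0196 -0.0024  0.0196  0.0019  0.0199  0.0014  0.02    0.0007
  0.02    0.0002]
ty [0.25, -0.08, -0.13, -0.07, 0.01, 0.04, 0.03]
tz [-0.08, 0.03, 0.04, 0.02, -0.0, -0.01, -0.01]
```

Emit:
{"fn": "jog_arm", "kwargs": {
  "increments": [
    {"ax":0,"ay":0,"az":0,"tx":0,"ty":0.25,"tz":-0.08,"hand":0},
    {"ax":0,"ay":0,"az":0,"tx":0,"ty":-0.08,"tz":0.03,"hand":0},
    {"ax":0,"ay":0,"az":0,"tx":0,"ty":-0.13,"tz":0.04,"hand":0},
    {"ax":0,"ay":0,"az":0,"tx":0,"ty":-0.07,"tz":0.02,"hand":0},
    {"ax":0,"ay":0,"az":0,"tx":0,"ty":0.01,"tz":0,"hand":0}
  ]
}}

```text
time: 27.0
eef_pos: [0.4921, -0.1038, 0.2256]
tool_rot: [-0.0, -0.087, 0.996, 0.0]
force: [1.1, 1.4, -0.7]
gripper_width: 0.158
finger_force: 10.0
```

```bash
python3 kf.py 5 3 -.19 10 .15 .2
```

```text
[0.0284 0.0291 0.0307] theta 0.33302301521036515 0.3329106265526087
pred 0.019506990552353852 -0.003720957002059948 post [0.0281 0.0202] now 27.15 0.03197430352621173 0.030841674495079553 theta 0.3329106265526087
eq 0.3976300010007234 u [0.1806 0.2818 0.3169 0.3279 0.3375 0.3459 0.3544 0.3626 0.4221 0.4214]
traj [ 0.032   0.0308  0.0279 -0.1282  0.0052 -0.1964 -0.0197 -0.2    -0.0447
 -0.2002 -0.0697 -0.2002 -0.0947 -0.2001 -0.1197 -0.2001 -0.1447 -0.2
 -0.1669 -0.1432 -0.1809 -0.0888 -0.1892 -0.0479 -0.1929 -0.0137]
ty [1.47, -0.98, -0.34, -0.1, -0.09, -0.08, -0.08, -0.08, -0.55, 0.01]
tz [-0.39, 0.23, 0.1, 0.04, 0.03, 0.03, 0.03, 0.03, 0.23, -0.0]
```

Emit:
{"fn": "jog_arm", "kwargs": {
  "increments": [
    {"ax":0,"ay":0,"az":0,"tx":0,"ty":1.47,"tz":-0.39,"hand":0},
    {"ax":0,"ay":0,"az":0,"tx":0,"ty":-0.98,"tz":0.23,"hand":0},
    {"ax":0,"ay":0,"az":0,"tx":0,"ty":-0.34,"tz":0.1,"hand":0},
    {"ax":0,"ay":0,"az":0,"tx":0,"ty":-0.1,"tz":0.04,"hand":0}
  ]
}}

```text
time: 27.65
eef_pos: [0.4921, -0.1038, 0.226]
tool_rot: [0.0, -0.087, 0.996, -0.0]
force: [-0.6, 0.3, 2.7]
gripper_width: 0.158
finger_force: 10.0
```

```bash
python3 kf.py 4 3 -.21 8 .15 .2
```

```text
[-0.0333 -0.0438 -0.051 ] theta 0.33191517864066966 0.3304514309679031
pred -0.04442805359443786 -0.19578444912392956 post [-0.0341 -0.1746] now 27.8 -0.060531410951872526 -0.18120873770174495 theta 0.3304514309679031
eq 0.4039332849547659 u [0.3317 0.3495 0.3587 0.3673 0.393  0.4515 0.4568 0.4071]
traj [-0.0605 -0.1812 -0.0841 -0.1962 -0.109  -0.1999 -0.134  -0.2    -0.159
 -0.2    -0.1831 -0.1806 -0.2013 -0.1027 -0.2086 -0.0217 -0.2095 -0.0074
 -0.2105 -0.0055 -0.2109 -0.0013]
ty [-0.01, -0.17, -0.09, -0.08, -0.24, -0.53, -0.05, 0.45]
tz [0.0, 0.06, 0.03, 0.03, 0.1, 0.24, 0.02, -0.21]
```

Emit:
{"fn": "jog_arm", "kwargs": {
  "increments": [
    {"ax":0,"ay":0,"az":0,"tx":0,"ty":-0.01,"tz":0,"hand":0},
    {"ax":0,"ay":0,"az":0,"tx":0,"ty":-0.17,"tz":0.06,"hand":0},
    {"ax":0,"ay":0,"az":0,"tx":0,"ty":-0.09,"tz":0.03,"hand":0},
    {"ax":0,"ay":0,"az":0,"tx":0,"ty":-0.08,"tz":0.03,"hand":0},
    {"ax":0,"ay":0,"az":0,"tx":0,"ty":-0.24,"tz":0.1,"hand":0}
  ]
}}

```text
time: 28.42
eef_pos: [0.4931, -0.1092, 0.2236]
tool_rot: [0.0, -0.087, 0.996, 0.0]
force: [-0.4, 2.0, 2.9]
gripper_width: 0.157
finger_force: 10.0
```

```bash
python3 kf.py 5 2 -.22 4 .1 .2
```

```text
[-0.1802 -0.1861] theta 0.3913101496950431 0.39353738524744275
pred -0.18314374055512136 -0.18245172973981422 post [-0.18   -0.1344] now 28.525 -0.1927989596097126 -0.12443137442720939 theta 0.39353738524744275
eq 0.4070436232311021 u [0.3898 0.3954 0.4013 0.4068]
traj [-0.1928 -0.1244 -0.2082 -0.1247 -0.22    0.     -0.22    0.     -0.22
  0.0005 -0.2199  0.0004 -0.2199  0.0001]
ty [0.03, -0.05, -0.05, -0.05]
tz [-0.01, 0.02, 0.02, 0.02]
```

Emit:
{"fn": "jog_arm", "kwargs": {
  "increments": [
    {"ax":0,"ay":0,"az":0,"tx":0,"ty":0,"tz":0,"hand":0},
    {"ax":0,"ay":0,"az":0,"tx":0,"ty":0,"tz":0,"hand":0},
    {"ax":0,"ay":0,"az":0,"tx":0,"ty":0,"tz":0,"hand":0},
    {"ax":0,"ay":0,"az":0,"tx":0,"ty":0.3,"tz":-0.12,"hand":0},
    {"ax":0,"ay":0,"az":0,"tx":0,"ty":0.29,"tz":-0.1,"hand":0}
  ]
}}

```text
time: 29.15
eef_pos: [0.492, -0.1034, 0.2257]
tool_rot: [0.0, -0.087, 0.996, -0.0]
force: [1.8, -0.2, -0.2]
gripper_width: 0.158
finger_force: 10.0
```

```bash
python3 m.py 3
```

```text
[ 0.492  -0.1034  0.2257] [ 1.8369 -0.1649 -0.2448] (np.float64(0.3290419908126185), np.float64(0.10007228364024259))
[[29.15   -0.2207]
 [29.2    -0.2208]
 [29.25   -0.2212]]
vel -0.005001902290273274 mean -0.22090234116371446
```

Landed at −0.22. Swing the tiller back to neutral.

Emit:
{"fn": "jog_arm", "kwargs": {
  "increments": [
    {"ax":0,"ay":0,"az":0,"tx":0,"ty":0.57,"tz":-0.18,"hand":0},
    {"ax":0,"ay":0,"az":0,"tx":0,"ty":0.58,"tz":-0.14,"hand":0},
    {"ax":0,"ay":0,"az":0,"tx":0,"ty":0.59,"tz":-0.11,"hand":0},
    {"ax":0,"ay":0,"az":0,"tx":0,"ty":0.6,"tz":-0.07,"hand":0},
    {"ax":0,"ay":0,"az":0,"tx":0,"ty":0.6,"tz":-0.04,"hand":0},
    {"ax":0,"ay":0,"az":0,"tx":0,"ty":0.6,"tz":0,"hand":0},
    {"ax":0,"ay":0,"az":0,"tx":0,"ty":0.6,"tz":0.04,"hand":0},
    {"ax":0,"ay":0,"az":0,"tx":0,"ty":0.6,"tz":0.07,"hand":0},
    {"ax":0,"ay":0,"az":0,"tx":0,"ty":0.59,"tz":0.11,"hand":0},
    {"ax":0,"ay":0,"az":0,"tx":0,"ty":0.49,"tz":0.12,"hand":0},
    {"ax":0,"ay":0,"az":0,"tx":0,"ty":0,"tz":0,"hand":0}
  ]
}}

```text
time: 30.68
eef_pos: [0.4814, -0.0457, 0.2276]
tool_rot: [-0.001, -0.087, 0.996, 0.0]
force: [-1.9, -1.2, 0.6]
gripper_width: 0.155
finger_force: 10.0
```

```bash
python3 m.py 3
```

```text
[ 0.4814 -0.0457  0.2276] [-1.8728 -1.154   0.6022] (np.float64(-0.2667782581125924), np.float64(0.10012112352780321))
[[30.675  -0.2228]
 [30.725  -0.2195]
 [30.775  -0.2202]]
vel 0.025069606902506047 mean -0.22083336128995193
```

Open, then rise straight up.

Emit:
{"fn": "jog_arm", "kwargs": {
  "increments": [
    {"ax":0,"ay":0,"az":0,"tx":0,"ty":0,"tz":0,"hand":0.4},
    {"ax":0,"ay":0,"az":0,"tx":0,"ty":0,"tz":0,"hand":0.8},
    {"ax":0,"ay":0,"az":0,"tx":0,"ty":0,"tz":0,"hand":1},
    {"ax":0,"ay":0,"az":0,"tx":0,"ty":0,"tz":0,"hand":1},
    {"ax":0,"ay":0,"az":0,"tx":0,"ty":0,"tz":0,"hand":1},
    {"ax":0,"ay":0,"az":0,"tx":0,"ty":0,"tz":0,"hand":1},
    {"ax":0,"ay":0,"az":0,"tx":0,"ty":0,"tz":0,"hand":1},
    {"ax":0,"ay":0,"az":0,"tx":0,"ty":0,"tz":-2,"hand":1},
    {"ax":0,"ay":0,"az":0,"tx":0,"ty":0,"tz":-4,"hand":1},
    {"ax":0,"ay":0,"az":0,"tx":0,"ty":0,"tz":-4,"hand":1},
    {"ax":0,"ay":0,"az":0,"tx":0,"ty":0,"tz":-3,"hand":1},
    {"ax":0,"ay":0,"az":0,"tx":0,"ty":0,"tz":0,"hand":1}
  ]
}}

```text
time: 32.33
eef_pos: [0.4831, -0.0462, 0.3601]
tool_rot: [0.003, -0.087, 0.996, 0.0]
force: [0.4, -0.3, -0.0]
gripper_width: 0.999
finger_force: 0.0
```

```bash
python3 m.py 3
python3 - <<'E'
from rig import bot,capture
import cv2,numpy as np
print(bot.read_state()['gripper_width'])
im=capture("scene")[:,:,::-1];cv2.imwrite("pics/fin.png",cv2.resize(im[130:270,190:365],None,fx=4,fy=4,interpolation=2))
E
```

```text
[ 0.4831 -0.0462  0.3601] [ 0.4038 -0.3292 -0.0388] (np.float64(-0.11089767136891825), np.float64(0.2305353016490425))
[[32.325  -0.2206]
 [32.375  -0.2207]
 [32.425  -0.2198]]
vel 0.008222458193573028 mean -0.22035309994844135
0.9993324251909055
```

View pics/fin.png

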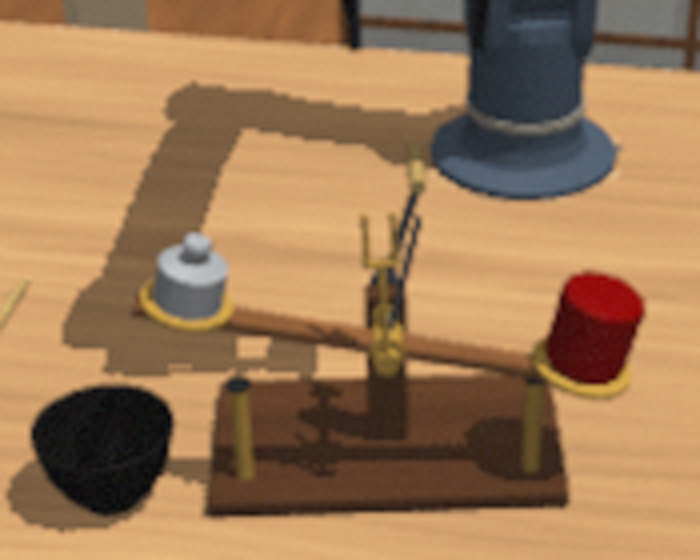

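The picture shows the beam at rest with the caddy's end down. The tiller bar, at (416,170), is free and near neutral, the gripper is clear above, and the fork at (380,240) hasn't moved.

```bash
python3 -c "
from rig import job
print(job.sign_off())"
```

```text
the job is handed in; nothing more can be done
None
```

The job is handed in, but sign-off returned no verdict. By camera, the pointer stayed within about 0.03 rad of the index from about 20.4 to 27.2 s; the beam then landed at about 0.12 rad/s, lies at −0.22 rad with the caddy's end down, and the tiller is released.

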